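Load the swivel soldering tray and open the fume damper

TASK

Get this soldering bench ready: lay the red-handled pliers in the blue tool rest, out of the way of the swivel tray, and lay every circuit module flat on the tray, none on top of another: all those in the chute, each taken from the slot at its foot and never out of its open top, and the one on the bench if there is one. When all are on, swing the loaded tray round on its pin by pushing it near its orange corner until it is fully home at the fume intake, and last of all turn the red damper lever a quarter turn to fully open. Leave the solder reel and the flux jar where they stand.

Things in the scene. Friction and masses are not known exactly. Their poses are not given: they have to be found in the camera images.
- chute: fixed gravity chute, clear walls, yellow gate, blue foot, about 110 x 60, 125 high. Origin on the table under the gate; x from the slot to the back wall, y across. Its floor slopes down to -x at 14 degrees; the modules lie stacked on it, lengthwise along x, cover up. The lowest slides out 24 mm under the gate by itself, as far as a lip 4 mm high, and its side faces are free there
- chute_slot (a point): point on the sloping floor under the gate's front face, 49 mm above the table, axes as chute. To draw a module pinch its sides in front of the gate, raise it 6 mm square to the slope to clear the lip (gate opening 19 mm, the stack gives way), pull 50 mm or more down the slope, lift. The next slides out within a second (friction 0.05). A strap runs over the stack 57 mm above the floor
- module0_mid (a point): flat circuit module 1: green board under a black plastic cover with brass terminals at both ends, 70 long x 46 wide x 12 thick, 70 g. Point at its centre, x along the length, y across the width, z up out of the cover. In the chute
- module1_mid (a point): flat circuit module 2: green board under a black plastic cover with brass terminals at both ends, 70 long x 46 wide x 12 thick, 70 g. Point at its centre, x along the length, y across the width, z up out of the cover. In the chute
- module2_mid (a point): flat circuit module 3: green board under a black plastic cover with brass terminals at both ends, 70 long x 46 wide x 12 thick, 70 g. Point at its centre, x along the length, y across the width, z up out of the cover. In the chute or absent
- module3_mid (a point): flat circuit module 4: green board under a black plastic cover with brass terminals at both ends, 70 long x 46 wide x 12 thick, 70 g. Point at its centre, x along the length, y across the width, z up out of the cover. Lies on the bench or absent
- tray (a joint): turn of the swivel tray on its pin, rad: 0 to 0.1 at the start (loading position), grows clockwise seen from above, 1.00 fully home against the rubber bumpers of the fume intake. Stays where it is left; turning takes about 1 N at the corner. Load it in the loading position (below 0.2)
- tray_mid (a point): centre of the tray's floor, 26 mm above the table: grey board 180 x 168, 22 thick (from 4 to 26 mm above the table) with a 4 mm high and 4 mm wide aluminium lip all round, so 172 x 160 inside. x (180 side) points away from the pin, y towards the side with the orange corner, which is the side to push; turns with the tray
- tray_pin (a point): the tray's fixed pin, 105 mm from tray_mid on its -x side, 26 mm above the table; axes turn with the tray
- tray_corner (a point): middle of the orange mark on the tray's upright +y side face near its far corner, 15 mm above the table, 170 mm along x from the pin and 84 mm along y; axes turn with the tray
- damper (a joint): turn of the damper lever, rad: 0 to 0.15 at the start (closed), grows clockwise seen from above to 1.571 (fully open, pointing to the tray side). Stays where it is left; takes about 1.5 N near its end
- damper_hinge (a point): axis of the damper lever at half the height of its bar, 148 mm above the table, on top of the grey fume intake box (110 x 170, 120 high) beside the tray's working position. x points along the lever to its free end; axes turn with the lever
- damper_tip (a point): point in the middle of the red lever bar, 85 mm from its axis and 17 mm from its free end; bar 18 wide, 22 high, its underside 15 mm above the box. y is its side to push against (push towards -y to open)
- pliers_joint (a point): pliers lying flat, about 156 long, 48 wide over the red handles, 14 high, 180 g. Point at the grip place on the dark steel joint, 22 wide, half-way up (7 mm); x points to the nose (59 mm ahead), the handles reach 97 mm behind, y across
- rest: fixed blue tool rest: open tray 200 x 100, 18 high, walls and floor 4 thick. Origin centre of the underside, x along its length
- spool: bystander: reel of solder standing on the table, diameter 64, 54 high; origin centre of underside
- flux: bystander: flux jar, diameter 48, 90 high; origin centre of underside
Mind the look-alikes: they are no part of the job. There is more than one size of the part that bears pliers_joint; the job needs the smallest.

How it is judged (in metres and radians):
On the way, in this order (a step that is already met when the one before it is completed fails the run):
1. the pliers lie in the rest and every module lies flat on the tray, still in its loading position (x of pliers_joint in the frame of rest between -0.085 and 0.085 m and y of pliers_joint in the frame of rest between -0.042 and 0.042 m and z of pliers_joint in the frame of rest between 0 and 0.025 m and x of module0_mid in the frame of tray_mid between -0.072 and 0.072 m and y of module0_mid in the frame of tray_mid between -0.066 and 0.066 m and z of module0_mid in the frame of tray_mid between 0 and 0.011 m and angle between each of module0_mid, module1_mid, module2_mid, module3_mid's own z axis and vertical below 0.12 rad and x of module1_mid in the frame of tray_mid between -0.072 and 0.072 m and y of module1_mid in the frame of tray_mid between -0.066 and 0.066 m and z of module1_mid in the frame of tray_mid between 0 and 0.011 m and x of module2_mid in the frame of tray_mid between -0.072 and 0.072 m and y of module2_mid in the frame of tray_mid between -0.066 and 0.066 m and z of module2_mid in the frame of tray_mid between 0 and 0.011 m and x of module3_mid in the frame of tray_mid between -0.072 and 0.072 m and y of module3_mid in the frame of tray_mid between -0.066 and 0.066 m and z of module3_mid in the frame of tray_mid between 0 and 0.011 m and value of joint tray below 0.25 rad), for 0.2 s.
2. the loaded tray is swung fully home (x of module0_mid in the frame of tray_mid between -0.072 and 0.072 m and y of module0_mid in the frame of tray_mid between -0.066 and 0.066 m and z of module0_mid in the frame of tray_mid between 0 and 0.011 m and angle between each of module0_mid, module1_mid, module2_mid, module3_mid's own z axis and vertical below 0.12 rad and x of module1_mid in the frame of tray_mid between -0.072 and 0.072 m and y of module1_mid in the frame of tray_mid between -0.066 and 0.066 m and z of module1_mid in the frame of tray_mid between 0 and 0.011 m and x of module2_mid in the frame of tray_mid between -0.072 and 0.072 m and y of module2_mid in the frame of tray_mid between -0.066 and 0.066 m and z of module2_mid in the frame of tray_mid between 0 and 0.011 m and x of module3_mid in the frame of tray_mid between -0.072 and 0.072 m and y of module3_mid in the frame of tray_mid between -0.066 and 0.066 m and z of module3_mid in the frame of tray_mid between 0 and 0.011 m and value of joint tray above 0.94 rad and value of joint damper below 1 rad), for 0.2 s.
3. the damper is fully open (value of joint damper above 1.45 rad), for 0.2 s.
At the end, for the whole second after the job is handed in: pliers in the rest (their joint inside its walls), every module lying flat on the tray's floor inside the lips, tray within 0.06 rad of fully home, damper within 0.12 rad of fully open, all at rest (x of pliers_joint in the frame of rest between -0.085 and 0.085 m and y of pliers_joint in the frame of rest between -0.042 and 0.042 m and z of pliers_joint in the frame of rest between 0 and 0.025 m and x of module0_mid in the frame of tray_mid between -0.072 and 0.072 m and y of module0_mid in the frame of tray_mid between -0.066 and 0.066 m and z of module0_mid in the frame of tray_mid between 0 and 0.011 m and angle between each of module0_mid, module1_mid, module2_mid, module3_mid's own z axis and vertical below 0.12 rad and x of module1_mid in the frame of tray_mid between -0.072 and 0.072 m and y of module1_mid in the frame of tray_mid between -0.066 and 0.066 m and z of module1_mid in the frame of tray_mid between 0 and 0.011 m and x of module2_mid in the frame of tray_mid between -0.072 and 0.072 m and y of module2_mid in the frame of tray_mid between -0.066 and 0.066 m and z of module2_mid in the frame of tray_mid between 0 and 0.011 m and x of module3_mid in the frame of tray_mid between -0.072 and 0.072 m and y of module3_mid in the frame of tray_mid between -0.066 and 0.066 m and z of module3_mid in the frame of tray_mid between 0 and 0.011 m and value of joint tray above 0.94 rad and value of joint damper above 1.45 rad and linear speed of each of module0, module1, module2, module3, pliers below 0.02 m/s); the robot touches nothing.
It fails at once if a module is taken out over the top of the chute ((x of module0_mid in the frame of chute between -0.005 and 0.06 m and y of module0_mid in the frame of chute between -0.02 and 0.02 m and z of module0_mid in the frame of chute between 0.13 and 0.16 m) or (x of module1_mid in the frame of chute between -0.005 and 0.06 m and y of module1_mid in the frame of chute between -0.02 and 0.02 m and z of module1_mid in the frame of chute between 0.13 and 0.16 m) or (x of module2_mid in the frame of chute between -0.005 and 0.06 m and y of module2_mid in the frame of chute between -0.02 and 0.02 m and z of module2_mid in the frame of chute between 0.13 and 0.16 m) or (x of module3_mid in the frame of chute between -0.005 and 0.06 m and y of module3_mid in the frame of chute between -0.02 and 0.02 m and z of module3_mid in the frame of chute between 0.13 and 0.16 m)).
It fails at once if the reel of solder is shoved aside or knocked over (distance of spool from where it was at the start of the episode above 0.03 m or angle between spool's own z axis and vertical above 0.5 rad).
It fails at once if the flux jar is shoved aside or knocked over (distance of flux from where it was at the start of the episode above 0.03 m or angle between flux's own z axis and vertical above 0.5 rad).
Of module2, module3 only 1 to 2 are there at a start; the rules pass over those that are not, and their reading is None.
At some moment in a run one of pliers may be knocked a few centimetres aside while the robot is not near it.
Once in a run the grip may slacken for a moment while it holds something.
It also fails if it takes over 208 s, if anything falls off the work surface, if the arm or the gripper's body presses on something with over 40 N, if the wrist force passes 120 N, or if a joint passes its speed limit or range.

ROBOT

A 6-joint arm with a two-finger parallel gripper is mounted at the origin on the work surface. World frame = base frame: x ahead of the robot, y to its left, z up, the work surface at z = 0. Lengths are in mm, angles in degrees, forces in N, time in s.
With the tool pointing down it reaches from about 350 to 850 mm from the base axis. Payload 8.1 kg.
Tool frame: the origin (TCP) lies midway between the tips of the shut fingers; the grasp point (between the pads) lies hold_point_z behind it (hold_point_z is the distance from the TCP to the grasp point, in mm); z points along the fingers, x is the direction in which the jaws open and shut, and the axes are right-handed (so a half turn about z gives the same grasp; the last joint's range is limited). The gripper opens to 85 mm and grips with 20 to 120 N. Pads are 22 mm wide; open, the fingers measure 114 mm over their backs; the gripper's body (76 mm by 85 mm) begins 54 mm behind the grasp point. The pads swing forward as they close: fully open they stand 13 mm farther back than shut.
Start: joints at [-74.278, 7.471, 85.268, -0, 87.261, -4.893], TCP at [211.272, -561.578, 231.292] pointing down, gripper open.
Joint ranges: [-169.43, 169.43], [-51.17, 129.36], [1.28, 143.12], [-76.62, 256.62], [0, 156.53], [-152.29, 152.29]. Speed limits (degrees/s): [136.94, 136.94, 159.86, 180, 180, 180].

INTERFACE

Orientations are given as [roll, pitch, yaw] about the fixed x, y, z axes, in that order (R = Rz(yaw) Ry(pitch) Rx(roll)).
In Python, from bench import * gives the robot as it stands.
- The arm moves only by the shell command python3 -m pendant 'ROWS' [OPENING] [FORCE]. ROWS is JSON, a list that holds one entry, the list of rows, each a list of 4 numbers: the shift along the tool's x, y, z normalised to -1 to 1, where 1 is 0.02 m, then the turn about the tool's z normalised to -1 to 1, where 1 is 0.08 rad. A call has exactly 10 rows; each row shifts and turns the pose as measured when the row begins, along the tool's axes as they then stand; what a row does not reach is not made up. A row lasts 1/12 s, in which the tool goes at most 41.7 mm and 7.16 degrees, less where a joint would pass 70% of its speed; a pose out of reach is approached as far as the arm can. A call with a number of a shift or a turn outside -1 to 1 is refused whole. A call with a gripper value outside its range is refused whole. OPENING is the gripper's target within -1 to 1 (fully open at 1, half-way at 0, shut at -1), set as the call begins (- or left out, the last holds). The fingers move at their own pace and stop on an object; FORCE is the grip in N (left out, the last holds). Time passes only in rows, so rows that do not move let the fingers close, or fill a call up. It gives the time, the measured TCP pose, the force and the opening at its end, in the units of the state.
- sense(): the state, without advancing time (a new reading comes with each control period).
- snapshot(name): name is "scene" or "side" or "wrist"; returns the picture (400x640x3 uint8, red, green, blue); there is no depth.
- calibration(name): a dict with "mtx" (3x3 intrinsics, pixels), "world_to_cam" (4x4, takes a point from world to camera coordinates); the wrist camera has in their place "hand_eye" (4x4, takes a point from camera to tool coordinates, whose origin is the TCP and whose axes are the tool frame's). Camera axes: x right, y down, z forward; pixel columns grow to the right and rows downward; lengths in mm; the calibration is good to about 2 mm. A picture is of the moment at which its call begins: read the wrist's pose just before it. calibration takes no time and is no camera call.
- hand_in(): hands the job in, once; it reports no verdict.
The state is a dict: "time": time; "joint_pos": joint angles; "qd": joint speeds; "joint_efforts": joint torques, N m; "tool_pos": TCP position; "tcp_rot": TCP orientation; "ft_force": force on the tool from outside, world axes, zero at the start; "wrist_torque": the same for the moment, N m; "finger_gap": finger opening in mm.
Only numpy, scipy, OpenCV 4.12 (cv2) and the standard library are available. Lean on these libraries where they do the work, as an engineer would, in place of code of your own. Each camera call takes 0.05 s, during which the arm holds its last target.

## Working session

There is one attempt and no reset: what is moved stays moved. The work goes in short steps, Python scripts to look and compute and a shell command to move; the robot and the scene stay as the last step left them, time stands still between calls to the robot, and variables do not carry over. Pictures are saved under pics/ and viewed, and the job is handed in when it is done.

```bash
ls -la; mkdir -p pics; cat > h.py <<'E'
from bench import *
import numpy as np, cv2
from scipy.spatial.transform import Rotation as R
def save(name,fn,up=1.25):
    im=snapshot(name); cv2.imwrite('pics/'+fn+'_raw.png',im[:,:,::-1])
    cv2.imwrite('pics/'+fn+'.png',cv2.resize(im[:,:,::-1],None,fx=up,fy=up,interpolation=cv2.INTER_CUBIC)); return im
def tool():
    s=sense(); T=np.eye(4); T[:3,:3]=R.from_euler('xyz',s['tcp_rot'],degrees=True).as_matrix(); T[:3,3]=s['tool_pos']; return T
def cam(name,T=None):
    c=calibration(name); K=np.array(c['mtx'])
    if name=='wrist':
        T=tool() if T is None else T
        return K, np.linalg.inv(T@np.array(c['hand_eye']))
    return K,np.array(c['world_to_cam'])
def ray(KW,px,z):
    K,W=KW; C=np.linalg.inv(W); d=C[:3,:3]@np.linalg.inv(K)@np.array([px[0],px[1],1.]); o=C[:3,3]
    return o+d*(z-o[2])/d[2]
def proj(KW,p):
    K,W=KW; q=K@(W[:3,:3]@np.asarray(p,float)+W[:3,3]); return q[:2]/q[2]
E
python3 - <<'E'
from h import *
print(sense())
for n in ['scene','side','wrist']:
    T=tool(); save(n,n+'0'); K,W=cam(n,T); print(n,K.round(1).tolist()); print(np.linalg.inv(W).round(3).tolist())
c=calibration('wrist'); print(c)
import bench; print([x for x in dir(bench) if x[0]!='_'])
E
```

```text
total 12
drwxr-xr-x  3 agent agent 4096 Dec  6 11:00 .
drwxr-xr-x 23 root  root  4096 Dec  6 11:00 ..
drwxr-xr-x  2 agent agent 4096 Dec  6 11:00 pics
{'time': 0.0, 'joint_pos': array([-7.42783340e+01,  7.51434620e+00,  8.53315398e+01, -1.75343300e-03,
        8.72625388e+01, -4.89294711e+00]), 'qd': array([-0.02297056,  0.05079298,  0.09157275, -0.0012248 ,  0.090319  ,
       -0.01677525]), 'joint_efforts': array([ 1.26480179e-03, -5.69397640e+01, -5.00547016e+01,  5.16576256e-05,
        1.47104042e-02, -2.54953886e-05]), 'tool_pos': array([ 211.10399997, -561.02417405,  230.23072724]), 'tcp_rot': array([-1.79992497e+02,  1.08179031e-01, -6.93852944e+01]), 'ft_force': array([-0.14230842,  0.34014316, -0.38568504]), 'wrist_torque': array([-0.01031161, -0.03720075, -0.01034716]), 'finger_gap': 85.60251302943121}
scene [[430.7, 0.0, 318.2], [0.0, 430.7, 201.7], [0.0, 0.0, 1.0]]
[[0.561, 0.616, -0.553, 1123.65], [0.828, -0.411, 0.382, -431.255], [0.009, -0.672, -0.741, 911.903], [0.0, 0.0, 0.0, 1.0]]
side [[503.8, 0.0, 322.0], [0.0, 503.8, 198.1], [0.0, 0.0, 1.0]]
[[0.932, -0.252, 0.2
[... 192 characters left out ...]
 290.944], [-0.936, -0.332, -0.113, -532.299], [-0.002, 0.327, -0.945, 372.519], [0.0, 0.0, 0.0, 1.0]]
{'mtx': array([[348.86603874,   0.        , 319.8053864 ],
       [  0.        , 348.86603874, 199.75271301],
       [  0.        ,   0.        ,   1.        ]]), 'hand_eye': array([[ 9.99999136e-01, -1.03277097e-03, -8.13387874e-04,
         9.20443348e-01],
       [ 1.24221687e-03,  9.44837239e-01,  3.27537859e-01,
        -8.48217427e+01],
       [ 4.30247559e-04, -3.27538587e-01,  9.44837705e-01,
        -1.42154312e+02],
       [ 0.00000000e+00,  0.00000000e+00,  0.00000000e+00,
         1.00000000e+00]])}
['PlanningError', 'calibration', 'hand_in', 'hold_point_z', 'sense', 'snapshot']
```

View pics/scene0.png

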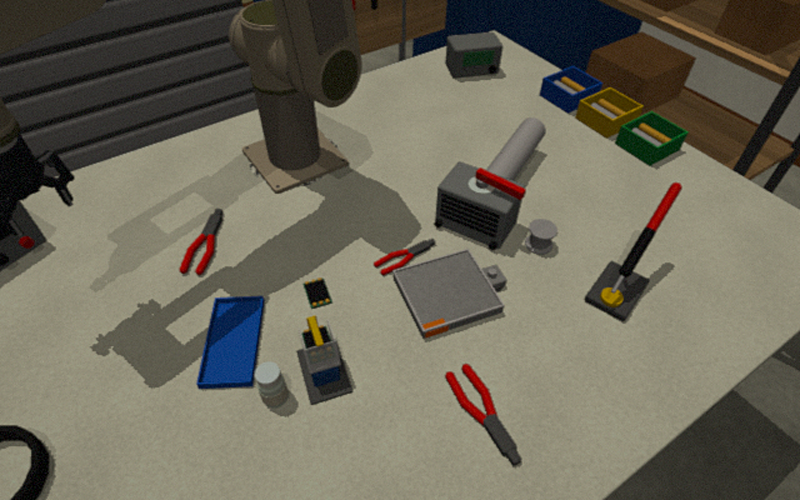

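View pics/side0.png

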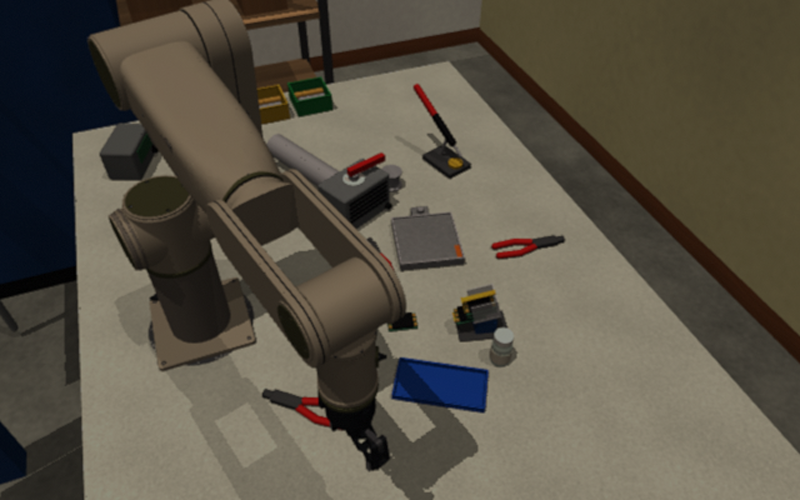

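View pics/wrist0.png

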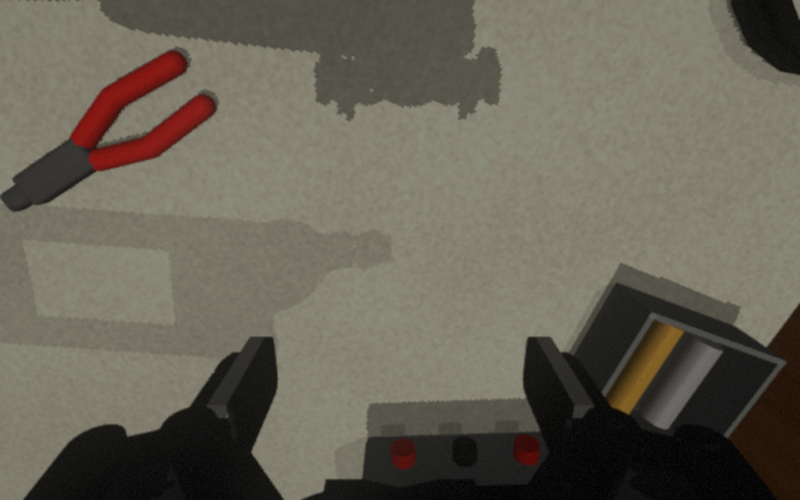

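```bash
python3 -c "
from bench import *
print(hold_point_z)"; python3 -m pendant --help 2>&1 | head -20
```

```text
18.700000000000003
invalid input: not JSON, or not a number
```

The scene picture shows three pliers: left (205,240), by the tray (405,257) and front (485,415). It also shows the rest (232,340), chute (323,365), flux jar (270,385), bench module (317,292), tray (448,292), intake (478,205) and reel (541,235). Next I zoom in and measure.

```bash
cat > z.py <<'E'
import sys,cv2
f,x0,y0,x1,y1,o=sys.argv[1:7]; im=cv2.imread(f); c=im[int(y0):int(y1),int(x0):int(x1)]
s=min(800/c.shape[1],600/c.shape[0]); c=cv2.resize(c,None,fx=s,fy=s,interpolation=cv2.INTER_CUBIC)
c=cv2.convertScaleAbs(c,alpha=1.6,beta=10)
for i in range(0,c.shape[1],100): cv2.putText(c,str(int(x0)+round(i/s)),(i,10),0,.4,(255,255,255))
for i in range(0,c.shape[0],100): cv2.putText(c,str(int(y0)+round(i/s)),(0,i+10),0,.4,(255,255,255))
cv2.imwrite(o,c)
E
python3 z.py pics/scene0_raw.png 130 160 450 380 pics/s0z.png; python3 z.py pics/side0_raw.png 290 140 480 350 pics/d0z.png
python3 - <<'E'
from h import *
im=cv2.imread('pics/scene0_raw.png'); hsv=cv2.cvtColor(im,cv2.COLOR_BGR2HSV)
KW=cam('scene')
red=((hsv[...,0]<8)|(hsv[...,0]>172))&(hsv[...,1]>140)&(hsv[...,2]>60)
n,l,st,ce=cv2.connectedComponentsWithStats(red.astype(np.uint8))
for i in range(1,n):
    if st[i,4]>15:
        ys,xs=np.where(l==i); 
        P=np.array([ray(KW,(x,y),7)[:2] for x,y in zip(xs,ys)]); (c,s,a)=cv2.minAreaRect(P.astype(np.float32))
        print(i,st[i].tolist(),ce[i].round(),'c',np.round(c),'size',np.round(s),a)
E
```

```text
2 [381, 134, 39, 26, 383] [400. 146.] c [393. 389.] size [147.  43.] 16.38605308532715
3 [517, 146, 28, 39, 344] [531. 165.] c [684. 677.] size [ 24. 209.] 19.0311222076416
4 [144, 187, 28, 33, 415] [159. 203.] c [ 201. -339.] size [ 61. 122.] 52.86258316040039
5 [15, 189, 12, 9, 69] [ 20. 193.] c [ -54. -655.] size [42. 24.] 28.323753356933594
6 [299, 199, 32, 21, 260] [315. 208.] c [463.  16.] size [47. 89.] 0.34195640683174133
8 [356, 291, 41, 49, 680] [377. 315.] c [814. -47.] size [ 61. 117.] 82.73181915283203
```

View pics/s0z.png

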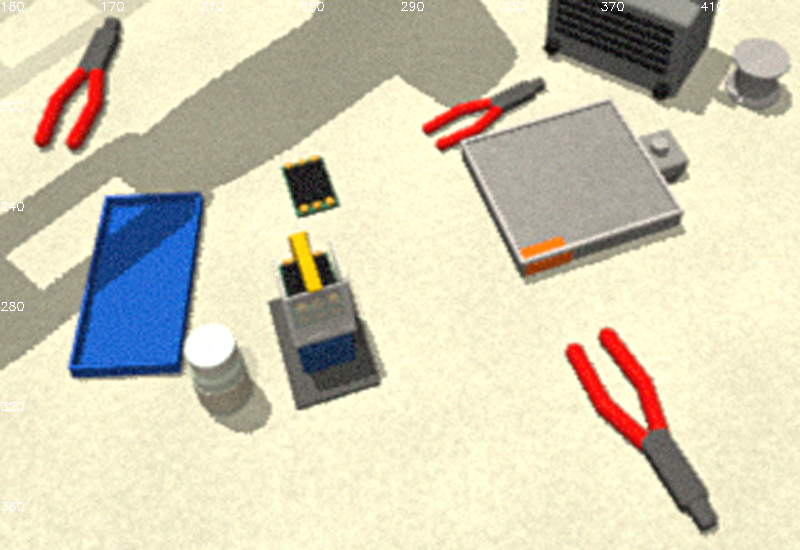

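View pics/d0z.png

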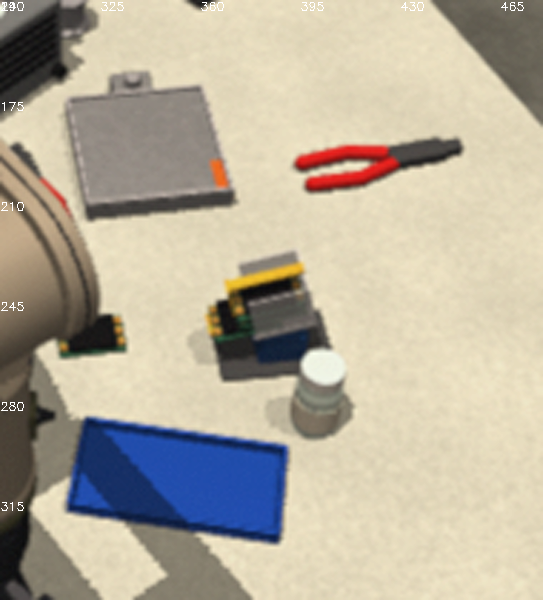

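The look-alikes differ in size, and the small pliers are the pair behind the tray. Next come rough positions.

```bash
python3 - <<'E'
from h import *
S=cam('scene'); D=cam('side')
def s(u,v,z): return ray(S,(130+u/2.5,160+v/2.5),z)[:2].round(1).tolist()
def d(u,v,z): return ray(D,(290+u/2.857,140+v/2.857),z)[:2].round(1).tolist()
print('rest S',[s(*p,18) for p in [(106,195),(203,195),(181,373),(72,373)]])
print('rest D',[d(*p,18) for p in [(85,420),(288,447),(280,540),(68,510)]])
print('mod3 S',[s(*p,10) for p in [(283,163),(322,156),(338,207),(300,216)]])
print('tray S',[s(*p,30) for p in [(462,143),(610,101),(683,212),(524,270)]])
print('tray D',[d(*p,30) for p in [(68,98),(202,87),(234,194),(86,208)]])
print('chute base S',[s(*p,3) for p in [(298,406),(380,380),(272,300)]])
print('chute base D',[d(*p,3) for p in [(223,379),(328,372),(318,310)]])
print('pliers S',[s(*p,7) for p in [(430,128),(445,145),(493,104),(540,84)]])
print('flux S',s(215,345,90),s(225,408,0),'D',d(322,363,90)); print('spool',s(760,52,54))
print('damper S',[ray(S,p,148).round(0)[:2].tolist() for p in [(383,140),(417,154)]])
def tri(a,b):
    pa=S[0]@S[1][:3]; pb=D[0]@D[1][:3]
    X=cv2.triangulatePoints(pa,pb,np.array([[130+a[0]/2.5],[160+a[1]/2.5]]),np.array([[290+b[0]/2.857],[140+b[1]/2.857]]));return (X[:3]/X[3]).ravel().round(1).tolist()
print('yellow ends',tri((318,290),(302,268)),tri((300,236),(230,286)))
E
```

```text
rest S [[352.2, -355.8], [408.0, -272.3], [584.1, -375.0], [528.9, -457.2]]
rest D [[397.8, -281.9], [568.9, -381.4], [516.4, -469.1], [346.9, -370.1]]
mod3 S [[409.6, -181.3], [424.3, -141.8], [493.8, -161.2], [482.1, -199.4]]
tray S [[507.1, -15.0], [547.7, 155.6], [707.9, 120.7], [674.4, -54.7]]
tray D [[542.8, 150.9], [700.8, 111.5], [659.8, -65.4], [497.5, -26.2]]
chute base S [[664.7, -299.7], [684.0, -224.7], [551.7, -268.2]]
chute base D [[550.4, -275.6], [654.1, -306.1], [682.7, -229.7]]
pliers S [[453.1, -21.6], [483.0, -21.3], [462.5, 57.3], [467.0, 120.4]]
flux S [619.3, -344.6] [628.0, -355.2] D [613.0, -349.4]
spool [599.1, 328.2]
damper S [[463.0, 241.0], [558.0, 279.0]]
yellow ends [637.1, -252.9, 115.8] [567.8, -235.7, 99.6]
```

```bash
python3 -m pendant '[[[-1,-0.92,0,0],[-1,-0.92,0,0],[-1,-0.92,0,0],[-1,-0.92,0,0],[-1,-0.92,0,0],[-1,-0.92,0,0],[-1,-0.92,0,0],[-1,-0.92,0,0],[-1,-0.92,0,0],[-1,-0.92,0,0]]]' 1
```

```text
time: 0.98
tool_pos: [312.8, -300.8, 225.6]
tcp_rot: [179.9, 0.5, -69.8]
ft_force: [0.6, -0.6, 0.0]
finger_gap: 85.2
```

```bash
python3 -m pendant '[[[-1,-0.92,0.1,0],[-1,-0.92,0,0],[-1,-0.92,0,0],[-1,-0.92,0,0],[-1,-0.92,-0.1,0],[-1,-0.92,0,0],[-1,-0.92,0,0],[-1,-0.92,0,0],[-1,-0.92,0,0],[-1,-0.92,0,0]]]'
python3 -m pendant '[[[-1,-0.92,-0.5,-1],[-1,-0.92,-0.5,-1],[-1,-0.8,-0.5,-1],[0,0,0,-1],[0,0,0,-1],[0,0,0,-1],[0,0,0,-1],[0,0,0,-1],[0,0,0,-1],[0,0,0,-1]]]'
python3 -m pendant '[[[0,0,0,-1],[0,0,0,-1],[0,0,0,-1],[0,0,0,-1],[0,0,0,-1],[0,0,0,0],[0,0,0,0],[0,0,0,0],[0,0,0,0],[0,0,0,0]]]'
python3 - <<'E'
from h import *
save('wrist','w1');save('side','d1');print(sense()['time'])
E
```

```text
time: 1.82
tool_pos: [418.0, -35.5, 225.5]
tcp_rot: [179.9, 0.5, -69.9]
ft_force: [-0.2, -0.6, 0.0]
finger_gap: 85.4
time: 2.65
tool_pos: [440.9, 52.3, 254.7]
tcp_rot: [-179.6, 0.7, -21.5]
ft_force: [0.4, -0.2, -0.6]
finger_gap: 85.4
time: 3.48
tool_pos: [439.2, 52.4, 252.4]
tcp_rot: [-179.4, 0.7, 2.4]
ft_force: [-0.5, -0.1, -0.3]
finger_gap: 85.6
3.5833
```

View pics/w1.png

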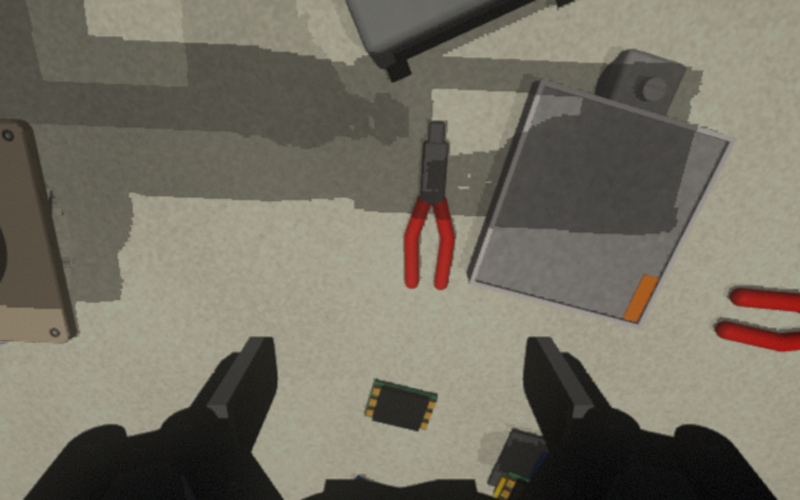

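View pics/d1.png

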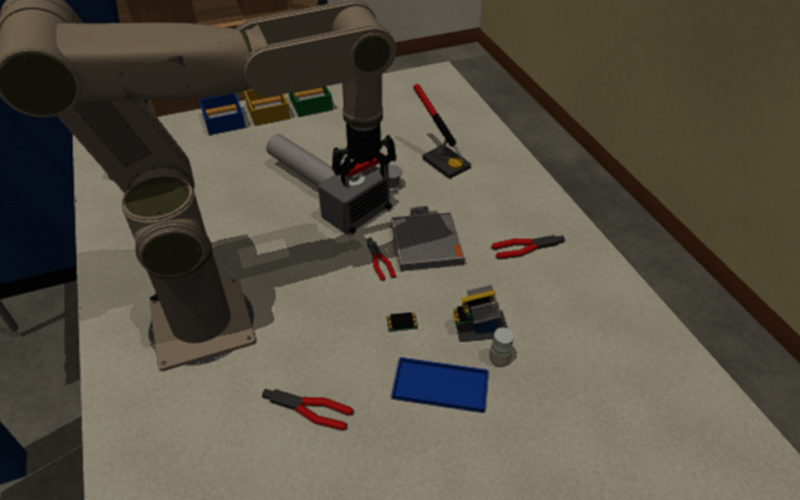

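```bash
python3 - <<'E'
from h import *
T=tool(); print(T[:3,3]); KW=cam('wrist',T)
def w(p,z): return ray(KW,(p[0]/1.25,p[1]/1.25),z)[:2].round(1)
print('pliers nose',w((437,122),6),'handles',w((411,287),7),w((441,287),7),'joint sides',w((419,195),7),w((446,197),7))
print('tray',[w(p,30).tolist() for p in [(540,82),(732,140),(638,324),(470,281)]],'pin',w((654,88),36),'orange',[w(p,30).tolist() for p in[(658,278),(636,322)]])
print('mod3',[w(p,10).tolist() for p in [(374,380),(437,393),(427,430),(367,416)]])
print('intake corner',w((355,5),120),w((382,62),120), w((575,0),120))
E
python3 z.py pics/w1_raw.png 300 80 420 250 pics/w1z.png; python3 z.py pics/d1_raw.png 280 100 420 310 pics/d1z.png
```

```text
[439.29446727  52.3921729  252.47268308]
pliers nose [465.8 121.1] handles [451.  -32.8] [479.9 -31.5] joint sides [453.8  57.4] [478.2  56.6]
tray [[542.2, 155.1], [702.9, 117.8], [662.9, -50.5], [503.2, -14.6]] pin [628.3 154. ] orange [[670.9, -3.9], [660.6, -48.5]]
mod3 [[417.7, -137.8], [483.9, -150.5], [476.3, -198.3], [411.2, -183.3]]
intake corner [407.4 186.1] [423.4 157.2] [529.9 193.3]
```

View pics/w1z.png

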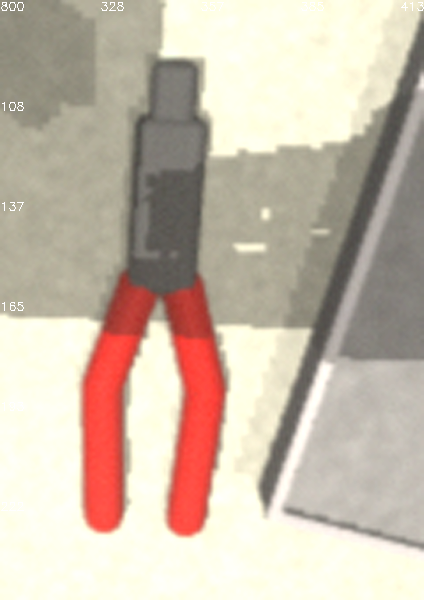

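View pics/d1z.png

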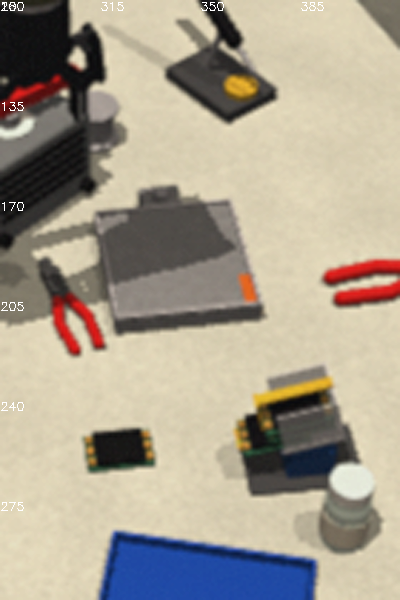

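The wrist view shows the small pliers with the nose at (437,122) and handle ends at (411,287) and (441,287). That puts the grip joint at about (465.6, 62). I'll open the fingers only partway because the tray edge is close.

```bash
python3 -m pendant '[[[0.7,-0.2,1,0.5],[0.6,-0.2,1,0],[0,0,1,0],[0,0,1,0],[0,0,1,0],[0,0,1,0],[0,0,1,0],[0,0,1,0],[0,0,1,0],[0,0,0,0]]]' 0.1 40
```

```text
time: 4.42
tool_pos: [467.3, 63.3, 68.1]
tcp_rot: [-179.4, 0.3, -0.3]
ft_force: [-1.0, 1.3, -0.5]
finger_gap: 47.1
```

```bash
python3 -m pendant '[[[-0.1,0,0.8,0],[0,0,0.8,0],[0,0,0.7,0],[0,0,0.5,0],[0,0,0.3,0],[0,0,0.1,0],[0,0,0,0],[0,0,0,0],[0,0,0,0],[0,0,0,0]]]'; python3 - <<'E'
from h import *
save('side','d2');print(tool()[:3,3])
E
python3 z.py pics/d2_raw.png 250 120 370 240 pics/d2z.png
```

```text
time: 5.25
tool_pos: [470.2, 64.2, 9.1]
tcp_rot: [-179.4, -0.2, -0.5]
ft_force: [-0.4, 0.8, 0.1]
finger_gap: 46.8
[470.30587678  64.14762256   9.19592241]
```

View pics/d2z.png

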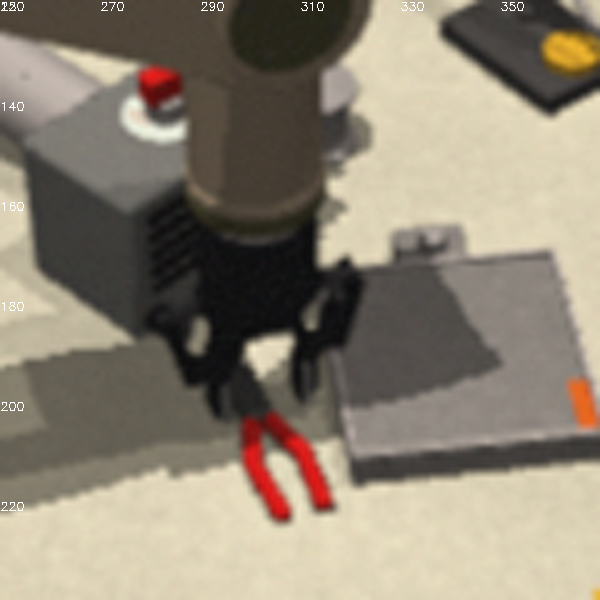

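The fingers straddle the joint and sit a little right of it. I'll correct that and close.

```bash
python3 -m pendant '[[[-0.2,0.1,0.2,0],[-0.05,0,0.15,0],[0,0,0,0],[0,0,0,0],[0,0,0,0],[0,0,0,0],[0,0,0,0],[0,0,0,0],[0,0,0,0],[0,0,0,0]]]'; python3 -m pendant '[[[0,0,0,0],[0,0,0,0],[0,0,0,0],[0,0,0,0],[0,0,0,0],[0,0,0,0],[0,0,0,0],[0,0,0,0],[0,0,0,0],[0,0,0,0]]]' -1 60;  python3 -m pendant '[[[0,0,-0.5,0],[0,0,-1,0],[0,0,-1,0],[0,0,-1,0],[0,0,-1,0],[0,0,0,0],[0,0,0,0],[0,0,0,0],[0,0,0,0],[0,0,0,0]]]'; python3 - <<'E'
from h import *
save('wrist','w3');print(tool()[:3,3])
E
```

```text
time: 6.13
tool_pos: [465.4, 62.1, 2.4]
tcp_rot: [-179.4, -0.3, -0.5]
ft_force: [0.7, 0.2, 0.8]
finger_gap: 46.9
time: 6.97
tool_pos: [465.4, 61.9, 3.1]
tcp_rot: [-179.4, -0.2, -0.5]
ft_force: [-1.1, -0.3, 1.1]
finger_gap: 23.5
time: 7.8
tool_pos: [461.0, 61.1, 94.9]
tcp_rot: [-179.4, 0.2, -0.5]
ft_force: [0.6, 0.3, -2.7]
finger_gap: 23.4
[460.65125501  61.04297762  94.51753055]
```

View pics/w3.png

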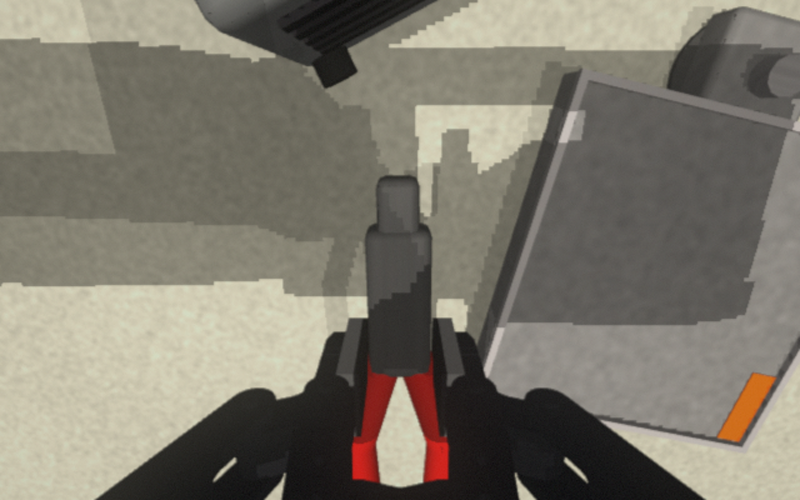

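The pliers are held square by the joint. Now I carry them to the rest (centre about (462,-371), axis -30°).

```bash
python3 -m pendant '[[[0,1,-1,0],[0,1,-1,0],[0,1,-1,0],[0,1,-0.5,0],[0,1,0,0],[0,1,0,0],[0,1,0,0],[0,1,0,0],[0,1,0,0],[0,1,0,0]]]' -1 80; python3 -m pendant '[[[0,1,0,0],[0,1,0,0],[0,1,0,0],[0,1,0,0],[0,0,0,-1],[0,0,0,-1],[0,0,0,-1],[0,0,0,-1],[0,0,0,-1],[0,0,0,-1]]]';python3 -m pendant '[[[0,0,0,-1],[0,0,0,-1],[0,0,0,-1],[0,0,0,-1],[0,0,0,-1],[0,0,0,-1],[0,0,0,0],[0,0,0,0],[0,0,0,0],[0,0,0,0]]]'
```

```text
time: 8.68
tool_pos: [453.1, -143.8, 154.5]
tcp_rot: [-179.2, 1.3, -0.1]
ft_force: [1.0, -0.3, -2.7]
finger_gap: 22.0
time: 9.52
tool_pos: [446.0, -230.3, 140.6]
tcp_rot: [-177.7, 1.4, 28.1]
ft_force: [-0.7, -0.5, -2.7]
finger_gap: 22.3
time: 10.35
tool_pos: [440.7, -227.0, 129.5]
tcp_rot: [-176.3, 0.1, 56.9]
ft_force: [-0.1, 0.7, -2.6]
finger_gap: 22.2
```

```bash
python3 -m pendant '[[[-0.92,0.64,0,-0.6],[-0.92,0.64,0,0],[-0.92,0.64,0,0],[-0.92,0.64,0,0],[-0.92,0.64,0,0],[-0.92,0.64,0,0],[0,0,0,0],[0,0,0,0],[0,0,0,0],[0,0,0,0]]]'; python3 - <<'E'
from h import *
save('wrist','w4');save('scene','s4');print(tool()[:3,3])
E
```

```text
time: 11.18
tool_pos: [449.4, -365.2, 122.1]
tcp_rot: [-176.1, -0.1, 59.0]
ft_force: [0.0, 0.1, -2.5]
finger_gap: 21.8
[ 449.49670715 -365.03502135  122.22141867]
```

View pics/w4.png

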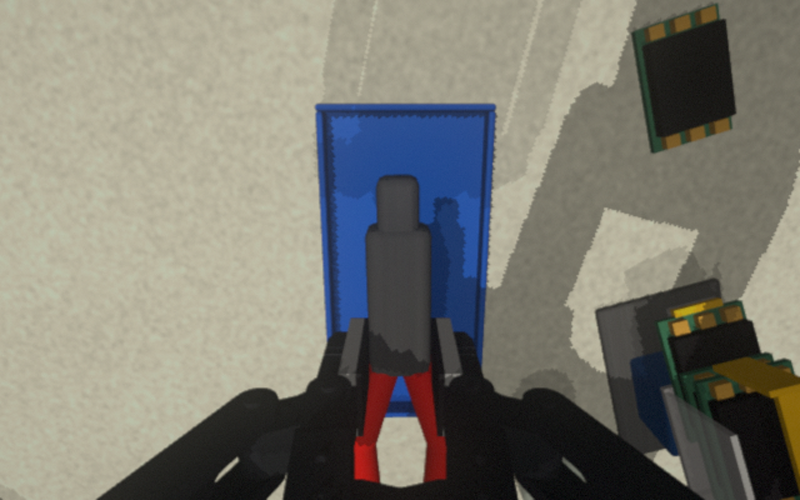

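View pics/s4.png

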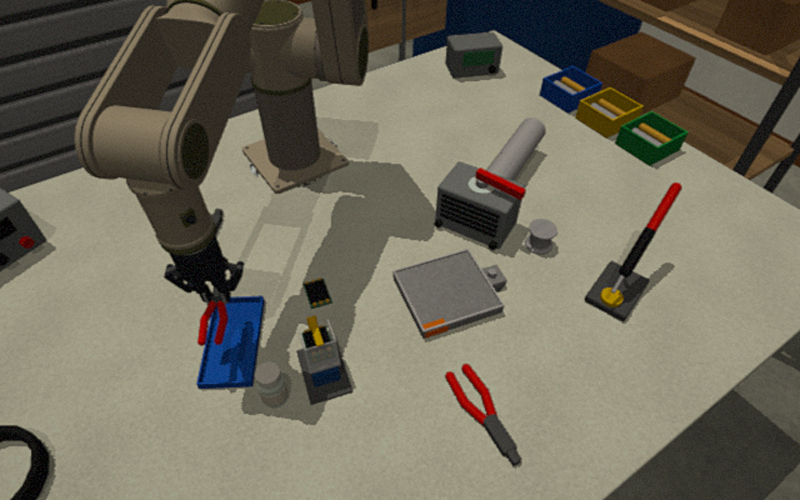

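```bash
python3 - <<'E'
from h import *
T=tool(); KW=cam('wrist',T)
def w(p,z): return ray(KW,(p[0]/1.25,p[1]/1.25),z)
a,b=w((317,105),18),w((496,104),18); c,d=w((331,325),18),w((482,360),18)
print(a[:2],b[:2],c[:2],d[:2],np.linalg.norm(a-b))
u=(d-b)[:2];u/=np.linalg.norm(u);print('axis',np.degrees(np.arctan2(u[1],u[0])), np.degrees(np.arctan2(*((c-a)[:2][::-1]))))
ctr=(a+b)[:2]/2+100*u; print('rest centre',ctr)
tgt=ctr-19*u; print('target',tgt)
# pliers tool axis hits
Ti=np.linalg.inv(T)
dz=T[:3,:3]; dd=np.append(tgt,8)-T[:3,3]; print('in tool axes',dz.T@dd, 'tool z', dz[:,2])
E
```

```text
[ 350.93959101 -358.97682697] [ 401.10623963 -274.55832124] [ 464.56679393 -424.72487345] [ 535.11718702 -355.09688319] 98.19967792469923
axis -31.005233527621144 -30.054938503101205
rest centre [ 461.73494056 -368.27921094]
target [ 445.44965576 -358.49199994]
in tool axes [  3.34742445   0.87426263 114.4279365 ] tool z [-0.05695429  0.03601559 -0.99772696]
```

```bash
python3 -m pendant '[[[0.1,0,0.9,0],[0.1,0,0.9,0],[0,0,0.9,0],[0,0,0.7,0],[0,0,0.5,0],[0,0,0.3,0],[0,0,0,0],[0,0,0,0],[0,0,0,0],[0,0,0,0]]]'
```

```text
time: 12.12
tool_pos: [450.3, -355.4, 39.9]
tcp_rot: [-176.5, -0.0, 59.3]
ft_force: [-0.1, 0.0, -1.9]
finger_gap: 22.2
```

```bash
python3 -m pendant '[[[-0.15,-0.1,0.4,0],[-0.1,-0.05,0.4,0],[0,0,0.3,0],[0,0,0.1,0],[0,0,0,0],[0,0,0,0],[0,0,0,0],[0,0,0,0],[0,0,0,0],[0,0,0,0]]]'
```

```text
time: 12.95
tool_pos: [444.4, -359.3, 15.9]
tcp_rot: [-176.8, 0.0, 59.3]
ft_force: [1.4, -0.9, -2.4]
finger_gap: 22.1
```

```bash
python3 -m pendant '[[[0,0,0.15,0],[0,0,0.1,0],[0,0,0,0],[0,0,0,0],[0,0,0,0],[0,0,0,0],[0,0,0,0],[0,0,0,0],[0,0,0,0],[0,0,0,0]]]';python3 -m pendant '[[[0,0,0,0],[0,0,0,0],[0,0,0,0],[0,0,0,0],[0,0,0,0],[0,0,-0.4,0],[0,0,-0.8,0],[0,0,-1,0],[0,0,-1,0],[0,0,-1,0]]]' -0.06; python3 -m pendant '[[[0,0,-1,0],[0,0,-1,0],[0,0,-1,0],[0,0,0,0],[0,0,0,0],[0,0,0,0],[0,0,0,0],[0,0,0,0],[0,0,0,0],[0,0,0,0]]]' 1; python3 - <<'E'
from h import *
save('wrist','w5');print(tool()[:3,3])
E
```

```text
time: 13.78
tool_pos: [444.6, -359.4, 11.0]
tcp_rot: [-176.8, 0.0, 59.3]
ft_force: [0.1, -0.3, -1.3]
finger_gap: 22.1
time: 14.62
tool_pos: [446.2, -359.5, 95.2]
tcp_rot: [-176.3, -0.1, 59.3]
ft_force: [0.3, 0.6, -0.1]
finger_gap: 40.0
time: 15.45
tool_pos: [450.9, -362.6, 164.7]
tcp_rot: [-176.8, 0.0, 59.3]
ft_force: [-0.9, -0.6, 0.1]
finger_gap: 85.3
[ 450.76664115 -362.51072348  164.42692264]
```

View pics/w5.png

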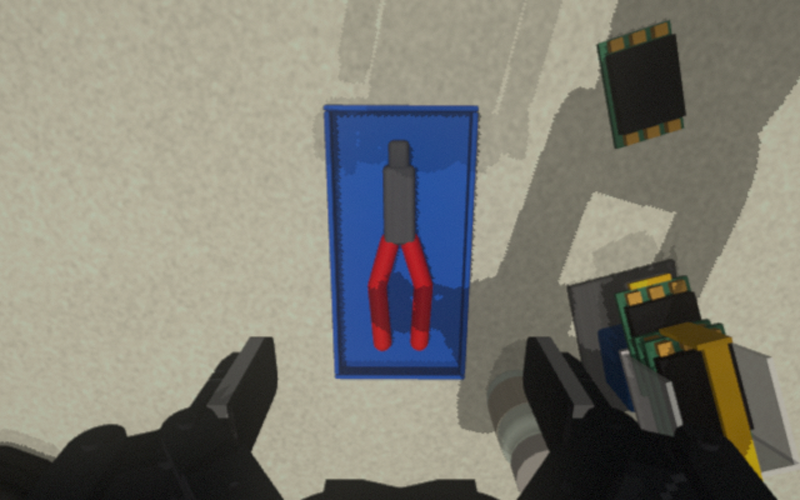

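The pliers lie inside the rest, with the nose at (399,145) and handles at (382,345) and (420,345). Next is the bench module at about (643,83).

```bash
python3 - <<'E'
from h import *
T=tool(); KW=cam('wrist',T)
def w(p,z): return ray(KW,(p[0]/1.25,p[1]/1.25),z)[:2].round(1)
c=[w(p,12) for p in [(606,43),(674,34),(685,117),(616,135)]]
print('cover',[x.tolist() for x in c],np.mean(c,0))
c=[w(p,3) for p in [(598,42),(617,148)]]; print('board left edge',c)
print('mod top/bot mid',w((635,30),9),w((650,138),9))
# chute: gate yellow etc
print('base plate',w((568,288),3),w((673,260),3))
print('terminals low module',w((632,298),60),w((681,284),60))
E
python3 z.py pics/w5_raw.png 440 190 640 400 pics/w5z.png
```

```text
cover [[409.0, -187.2], [426.0, -148.6], [476.7, -160.5], [464.1, -203.9]] [ 443.95 -175.05]
board left edge [array([ 406.5, -187.3]), array([ 474.9, -203.1])]
mod top/bot mid [ 411.6 -167.1] [ 478.4 -183.8]
base plate [ 551.5 -275.4] [ 571.1 -199.4]
terminals low module [ 547.1 -253.3] [ 553.9 -223.9]
```

View pics/w5z.png

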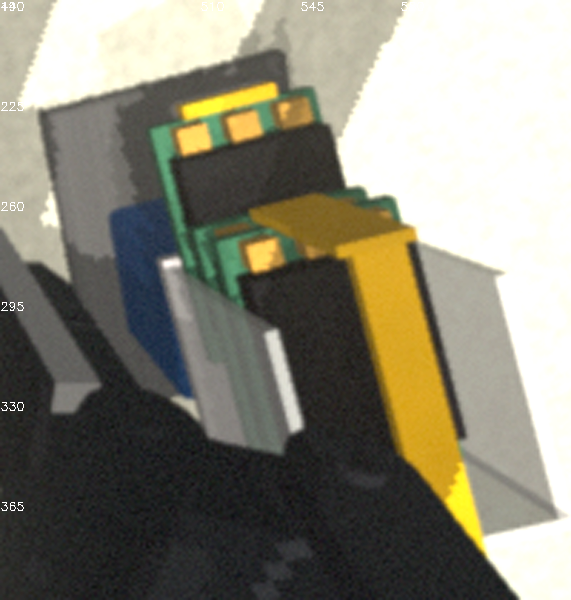

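```bash
python3 -m pendant '[[[1,-0.62,0,0],[1,-0.62,0,0],[1,-0.62,0,0],[1,-0.62,0,0],[1,-0.62,0,0],[1,-0.62,0,0],[1,-0.62,0,0],[0.9,-0.6,0,0],[0,0,0,-1],[0,0,0,-1]]]'; python3 -m pendant '[[[0,0,0,-1],[0,0,0,-0.8],[0,0,0,0],[0,0,0,0],[0,0,0,0],[0,0,0,0],[0,0,0,0],[0,0,0,0],[0,0,0,0],[0,0,0,0]]]'; python3 - <<'E'
from h import *
T=tool(); save('wrist','w6');print(T[:3,3],T[:3,2]); print(proj(cam('wrist',T),T[:3,3]+T[:3,2]*140)*1.25)
E
```

```text
time: 16.33
tool_pos: [442.9, -167.2, 164.6]
tcp_rot: [-176.3, -0.6, 68.4]
ft_force: [-0.1, -0.3, -0.1]
finger_gap: 85.6
time: 17.17
tool_pos: [441.7, -165.6, 162.6]
tcp_rot: [-176.2, -1.2, 76.9]
ft_force: [-0.5, 0.1, 0.3]
finger_gap: 85.5
[ 441.69509708 -165.5808026   162.5735945 ] [-0.05986975  0.03594958 -0.99755864]
[400.64831144 230.09807314]
```

View pics/w6.png

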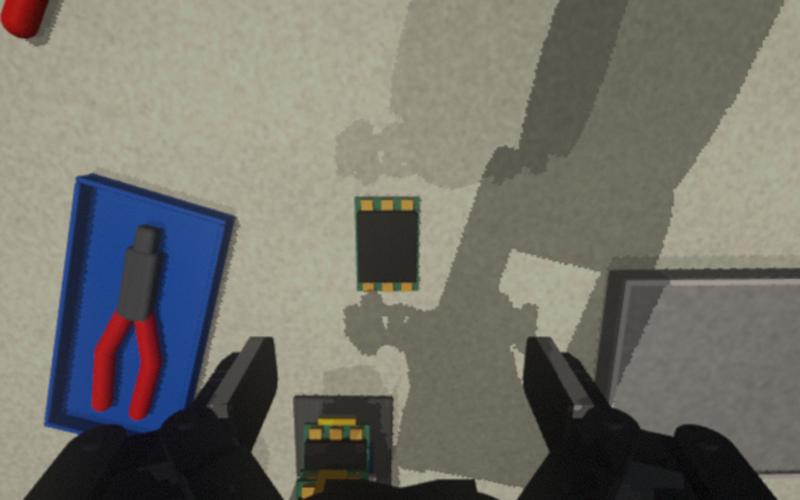

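```bash
python3 - <<'E'
from h import *
T=tool(); KW=cam('wrist',T)
def w(p,z): return ray(KW,(p[0]/1.25,p[1]/1.25),z)
c=w((388,244),9); print('mod3',c, 'len',np.linalg.norm(w((388,197),9)-w((388,291),9)), np.linalg.norm(w((356,244),3)-w((420,244),3)))
a,b=w((356,197),3)[:2],w((357,290),3)[:2]; print('dir',np.degrees(np.arctan2(*(b-a)[::-1])))
c[2]=4; print('tool shift',T[:3,:3].T@(c-T[:3,3]))
print('chute base',w((294,396),3),w((392,396),3)); print('lip',w((318,422),45),w((356,422),45))
print('mod end',w((304,428),57),w((370,428),57))
E
```

```text
mod3 [ 444.21289471 -171.99158647    9.        ] len 69.26938792236113 46.507611245325684
dir -14.116547761473475
tool shift [ -9.09905921  14.44449395 157.77708467]
chute base [ 550.05995625 -274.91221102    3.        ] [ 569.0718669 -198.9708325    3.       ]
lip [ 549.29998499 -247.93011011   45.        ] [ 555.8192353  -222.07932476   45.        ]
mod end [ 543.33725334 -254.00482966   57.        ] [ 554.21051348 -210.96314819   57.        ]
```

```bash
python3 -m pendant '[[[-0.3,0.4,1,0.2],[-0.15,0.3,1,0],[0,0,1,0],[0,0,1,0],[0,0,0.9,0],[0,0,0.6,0],[0,0,0.2,0],[0,0,0,0],[0,0,0,0],[0,0,0,0]]]' 0.6
```

```text
time: 18.05
tool_pos: [449.4, -175.4, 46.3]
tcp_rot: [-176.5, -1.1, 75.8]
ft_force: [-0.1, -1.2, -0.9]
finger_gap: 69.0
```

```bash
python3 -m pendant '[[[0.05,-0.15,0.7,0],[0,0,0.6,0],[0,0,0.4,0],[0,0,0.2,0],[0,0,0.1,0],[0,0,0,0],[0,0,0,0],[0,0,0,0],[0,0,0,0],[0,0,0,0]]]'
```

```text
time: 18.88
tool_pos: [449.7, -175.1, 10.6]
tcp_rot: [-177.1, -0.9, 75.8]
ft_force: [-0.5, -0.1, 0.2]
finger_gap: 68.6
```

```bash
python3 -m pendant '[[[0,-0.25,0.2,0],[0,-0.05,0.15,0],[0,0,0.05,0],[0,0,0,0],[0,0,0,0],[0,0,0,0],[0,0,0,0],[0,0,0,0],[0,0,0,0],[0,0,0,0]]]';python3 -m pendant '[[[0,0,0,0],[0,0,0,0],[0,0,0,0],[0,0,0,0],[0,0,0,0],[0,0,0,0],[0,0,0,0],[0,0,0,0],[0,0,0,0],[0,0,0,0]]]' -1 40; python3 -m pendant '[[[0,0,-0.5,0],[0,0,-1,0],[0,0,-1,0],[0,0,-1,0],[0,0,-1,0],[0,0,0,0],[0,0,0,0],[0,0,0,0],[0,0,0,0],[0,0,0,0]]]'; python3 - <<'E'
from h import *
T=tool(); save('wrist','w7');print(T[:3,3],T[:3,2])
E
```

```text
time: 19.72
tool_pos: [443.3, -173.5, 2.7]
tcp_rot: [-177.2, -0.9, 75.8]
ft_force: [-0.3, 0.7, -0.2]
finger_gap: 68.2
time: 20.55
tool_pos: [443.5, -173.5, 2.8]
tcp_rot: [-177.2, -0.9, 75.8]
ft_force: [-0.3, 0.6, -0.3]
finger_gap: 44.5
time: 21.38
tool_pos: [445.4, -175.0, 97.5]
tcp_rot: [-177.0, -1.0, 75.8]
ft_force: [-0.4, 0.4, -1.3]
finger_gap: 44.1
[ 445.43177974 -174.97668568   97.53694466] [-0.04733664  0.0295468  -0.9984419 ]
```

View pics/w7.png

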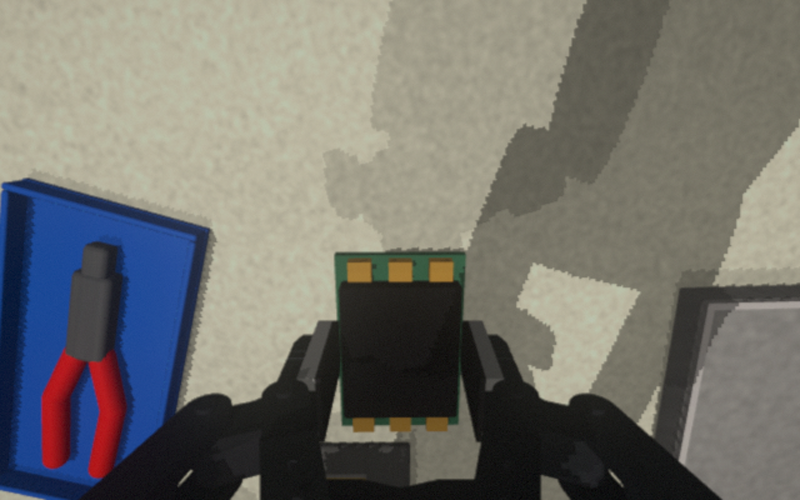

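The bench module is gripped squarely, 44.1 mm across. Now I carry it to the tray.

```bash
python3 -m pendant '[[[1,0.2,-0.1,0],[1,0.2,0,0],[1,0.2,0,0],[1,0.2,0,0],[1,0.2,0,0],[1,0.2,0,0],[1,0.2,0,0],[1,0.2,0,0],[1,0.2,0,0],[1,0.2,0,0]]]';python3 -m pendant '[[[1,0.2,-0.1,0],[0.9,0.2,0,0],[0,0,0,0],[0,0,0,0],[0,0,0,0],[0,0,0,0],[0,0,0,0],[0,0,0,0],[0,0,0,0],[0,0,0,0]]]'; python3 - <<'E'
from h import *
T=tool(); save('wrist','w8');save('side','d8');print(T[:3,3],T[:3,2])
E
```

```text
time: 22.27
tool_pos: [528.5, 15.2, 89.8]
tcp_rot: [-175.9, -0.9, 75.4]
ft_force: [-0.1, 0.1, -0.7]
finger_gap: 44.7
time: 23.1
tool_pos: [542.0, 52.5, 85.0]
tcp_rot: [-175.2, -0.7, 75.5]
ft_force: [-0.0, 0.4, -0.0]
finger_gap: 44.6
[541.98193402  52.5131954   85.03825876] [-0.07768091  0.03339427 -0.99641884]
```

View pics/w8.png

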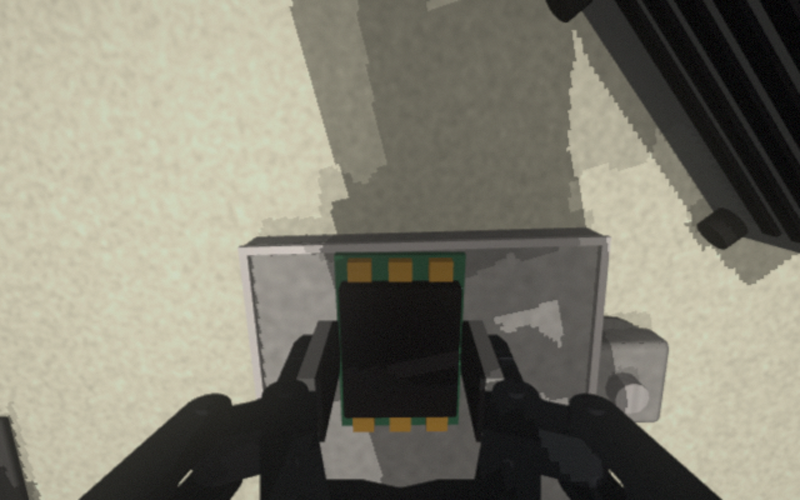

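View pics/d8.png

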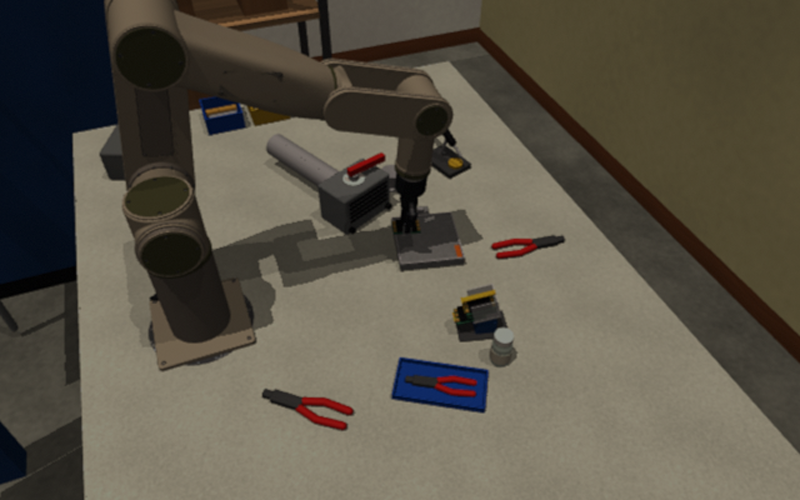

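```bash
cat > tr.py <<'E'
from h import *
def w(KW,p,z): return ray(KW,(p[0]/1.25,p[1]/1.25),z)[:2]
E
python3 - <<'E'
from tr import *
T=tool(); KW=cam('wrist',T)
a,b=w(KW,(243,245),30),w(KW,(606,238),30); print(a,b,np.linalg.norm(a-b))
x=(a-b)/np.linalg.norm(a-b); y=np.array([-x[1],x[0]]); ctr=(a+b)/2+84*y
print('x',x,np.degrees(np.arctan2(y[1],y[0])),'ctr',ctr,'pin est',ctr-105*x, 'pin px',w(KW,(630,393),36))
for n,(i,j) in dict(A=(42,-37),B=(42,37),C=(-42,-37),D=(-42,37)).items(): print(n,ctr+i*x+j*y)
t=np.append(ctr-42*x-37*y,28); print(T[:3,:3].T@(t-T[:3,3]), sense()['joint_pos'])
E
```

```text
[501.79237028 -14.27772465] [542.93974569 155.35240393] 174.5493827679882
x [-0.23573487 -0.97181741] -13.634944575548296 ctr [603.99872018  50.73561087] pin est [628.75088115 152.77643862] pin px [625.7095589  153.53077302]
A [558.14061174  18.64146982]
B [630.05509986   1.19708971]
C [577.9423405  100.27413202]
D [649.85682863  82.82975191]
[54.30611758 27.50024373 55.72984555] [ -1.07573781   9.9527417   98.43540391   1.88592797  76.0991284
 -77.11410523]
```

```bash
python3 -m pendant '[[[0.8,0.4,0,0],[0.8,0.4,0,0],[0.8,0.4,0,0],[0.15,0.1,0,0],[0,0,0,0],[0,0,0.5,0],[0,0,0.6,0],[0,0,0.4,0],[0,0,0,0],[0,0,0,0]]]'
```

```text
time: 24.03
tool_pos: [576.5, 94.8, 49.8]
tcp_rot: [-175.1, -0.6, 75.3]
ft_force: [0.4, 0.3, -1.2]
finger_gap: 44.5
```

```bash
python3 -m pendant '[[[0.3,0.1,0.3,0],[0,0,0.3,0],[0,0,0.2,0],[0,0,0.1,0],[0,0,0,0],[0,0,0,0],[0,0,0,0],[0,0,0,0],[0,0,0,0],[0,0,0,0]]]'
```

```text
time: 24.87
tool_pos: [579.1, 100.7, 30.7]
tcp_rot: [-175.2, -0.7, 75.3]
ft_force: [-0.1, 0.6, -0.2]
finger_gap: 44.4
```

```bash
python3 -m pendant '[[[0,0,0,0],[0,0,0,0],[0,0,0,0],[0,0,0,0],[0,0,0,0],[0,0,-0.4,0],[0,0,-0.8,0],[0,0,-1,0],[0,0,-1,0],[0,0,-1,0]]]' 0.27;  python3 -m pendant '[[[-0.6,-0.5,-1,0],[-0.6,-0.5,-1,0],[-1,-0.5,-1,0],[-1,-0.5,0,0],[-1,-0.5,0,0],[0,0,0,0],[0,0,0,0],[0,0,0,0],[0,0,0,0],[0,0,0,0]]]' 1; python3 - <<'E'
from h import *
T=tool(); save('wrist','w9');print(T[:3,3],T[:3,2])
E
```

```text
time: 25.7
tool_pos: [581.5, 97.6, 113.5]
tcp_rot: [-174.6, -0.5, 75.3]
ft_force: [0.7, 0.7, 0.5]
finger_gap: 54.1
time: 26.53
tool_pos: [520.5, 25.6, 193.5]
tcp_rot: [-175.6, -0.7, 75.4]
ft_force: [0.2, 0.2, -0.2]
finger_gap: 85.4
[520.49932697  25.64459411 193.48895576] [-0.07127579  0.03152594 -0.99695831]
```

View pics/w9.png

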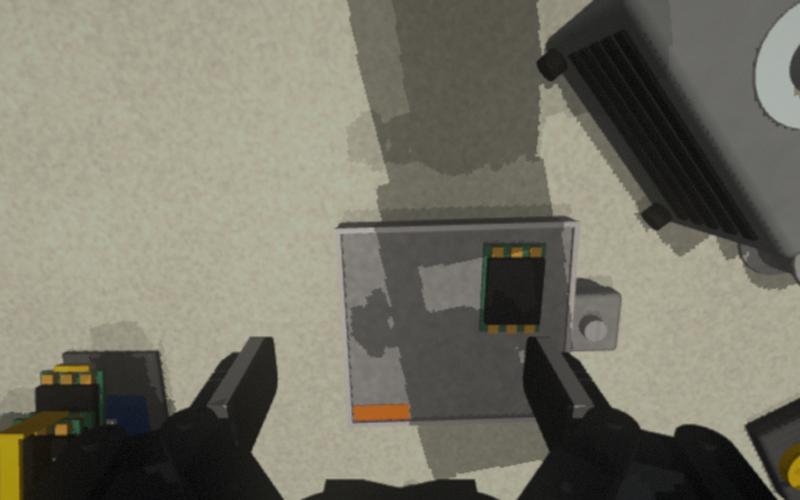

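The module lies flat at (515,288) on the tray. Next I look at the chute mouth.

```bash
python3 -m pendant '[[[-1,0.2,0,0],[-1,0.2,0,0],[-1,0.2,0,0],[-1,0.2,0,0],[-1,0.2,0,0],[-1,0.2,0,0],[-1,0.2,0,0],[-1,0.2,0,0],[-0.6,0,0,0],[0,0,0,0]]]'; python3 - <<'E'
from h import *
T=tool(); save('wrist','w10');save('side','d10');print(T[:3,3],T[:3,2])
E
python3 z.py pics/d10_raw.png 340 200 440 290 pics/d10z.png
```

```text
time: 27.42
tool_pos: [509.5, -149.8, 183.3]
tcp_rot: [-175.1, -0.8, 76.0]
ft_force: [0.6, 0.6, -0.3]
finger_gap: 85.4
[ 509.49885518 -149.7618395   183.2859853 ] [-0.07971154  0.03483251 -0.9962092 ]
```

View pics/w10.png

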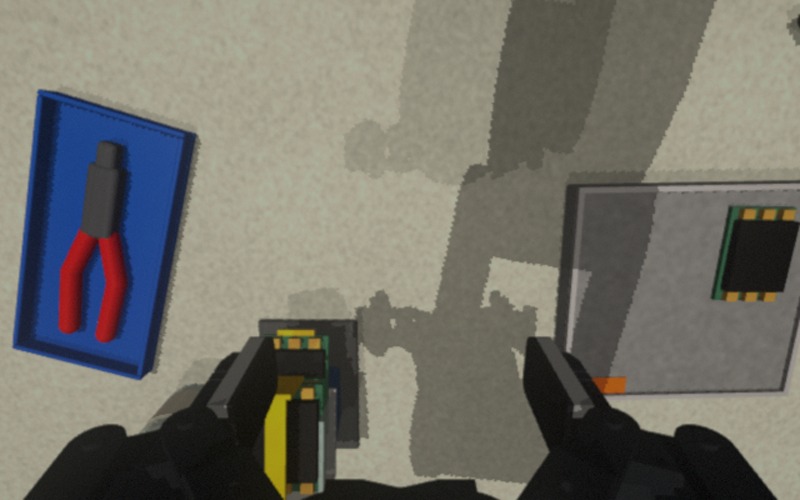

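View pics/d10z.png

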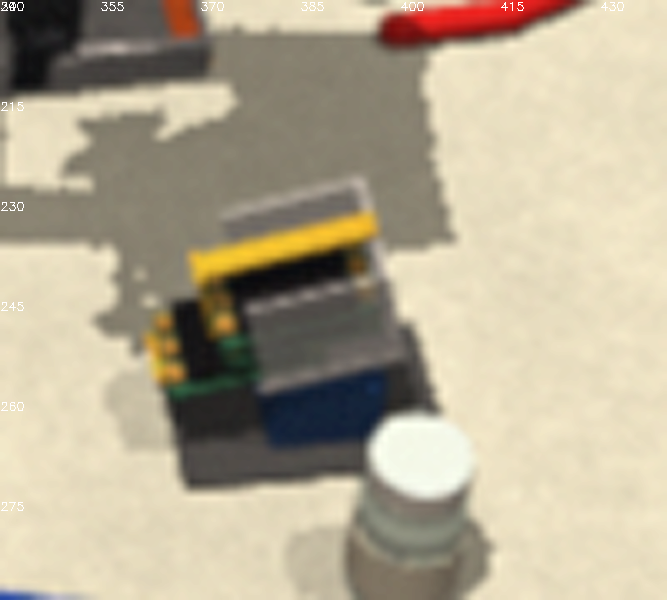

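```bash
python3 -m pendant '[[[-0.9,-0.5,-0.3,0],[-0.9,-0.5,-0.3,0],[-0.9,-0.5,-0.3,0],[-0.9,-0.5,0,0],[0,0,0,0],[0,0,0,0],[0,0,0,0],[0,0,0,0],[0,0,0,0],[0,0,0,0]]]'; python3 - <<'E'
from h import *
T=tool(); save('wrist','w11');print(T[:3,3],T[:3,2])
E
python3 z.py pics/w11_raw.png 260 180 400 320 pics/w11z.png
```

```text
time: 28.35
tool_pos: [457.4, -199.0, 203.4]
tcp_rot: [-175.0, -1.2, 76.8]
ft_force: [0.2, -0.4, 0.7]
finger_gap: 85.8
[ 457.35185707 -198.96071332  203.42127522] [-0.07965183  0.03986615 -0.99602524]
```

View pics/w11.png

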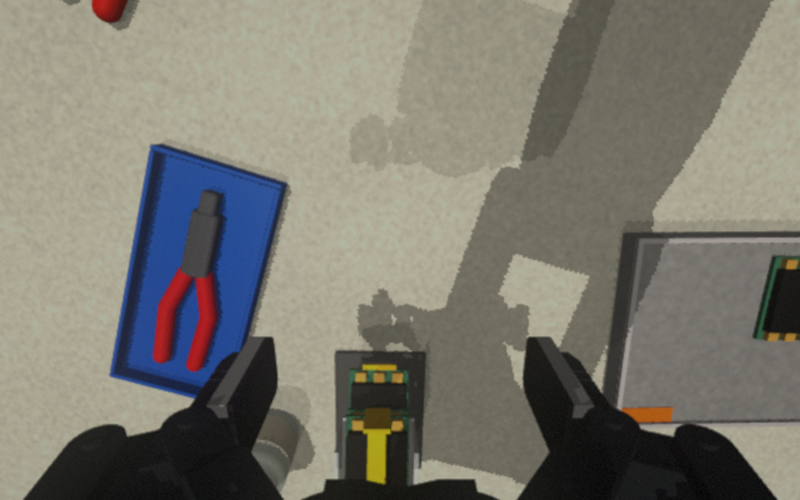

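View pics/w11z.png

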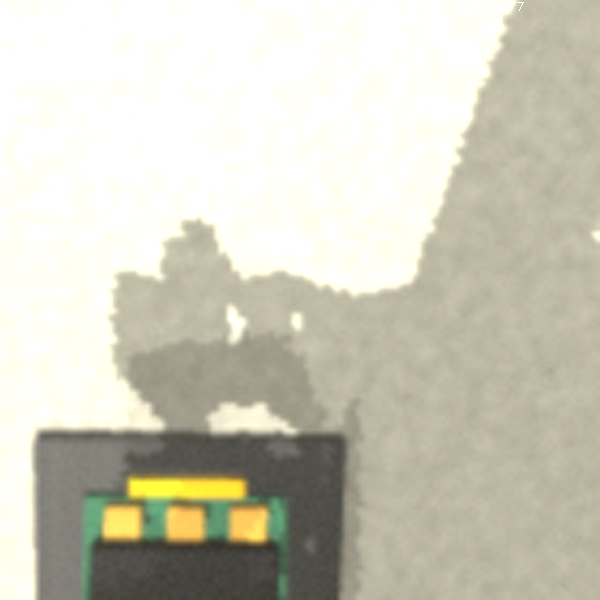

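```bash
python3 - <<'E'
from tr import *
T=tool(); KW=cam('wrist',T)
f=lambda u,v,z: ray(KW,(260+u/4.286,180+v/4.286),z)[:2]
a,b=f(85,497,47),f(288,497,47); print(a,b,np.linalg.norm(a-b),(a+b)/2,np.degrees(np.arctan2(*(b-a)[::-1])))
a2,b2=f(36,433,3),f(347,433,3); print('base',a2,b2,np.linalg.norm(a2-b2),(a2+b2)/2,np.degrees(np.arctan2(*(b2-a2)[::-1])))
m=(a+b)/2; th=np.radians(-14.1); cx=np.array([np.cos(th),np.sin(th)])
slot=m+24*cx; print('slot',slot); 
g=np.append(slot-13*cx,46); print('grip',g,'tool',T[:3,:3].T@(g-T[:3,3]))
S=cam('scene');D=cam('side')
print(proj(D,np.append(m,47)),proj(S,np.append(m,47)))
E
```

```text
[ 547.86173109 -257.30331016] [ 558.93486346 -212.80491359] 45.85544196837299 [ 553.39829727 -235.05411187] 76.02614355027124
base [ 550.5179195  -274.99181998] [ 569.62314113 -197.85301874] 79.46951711245558 [ 560.07053032 -236.42241936] 76.08929326373685
slot [ 576.67522564 -240.90087215]
grip [ 564.06688944 -237.733877     46.        ] tool [-16.66772587 125.97878176 146.68350496]
[364.11586744 252.57203271] [249.21631688 263.98692245]
```

```bash
python3 -m pendant '[[[-0.2,0.9,0,0.1],[-0.2,0.9,0,0.1],[-0.2,0.9,0,0],[-0.1,0.9,0,0],[0,0.8,0,0],[0,0.3,0,0],[0,0,0,0],[0,0,0,0],[0,0,0,0],[0,0,0,0]]]' 0.65; python3 - <<'E'
from h import *
T=tool(); g=np.array([562.1,-237.2,46]); print(T[:3,:3].T@(g-T[:3,3]))
E
```

```text
time: 29.23
tool_pos: [548.1, -232.4, 192.2]
tcp_rot: [-174.8, -1.2, 76.0]
ft_force: [-0.4, -0.6, -0.1]
finger_gap: 70.4
[ -4.26135958  27.99183058 144.19401922]
```

```bash
python3 -m pendant '[[[-0.2,0.5,0.9,0],[0,0.5,0.9,0],[0,0.3,0.9,0],[0,0,0.6,0],[0,0,0.4,0],[0,0,0,0],[0,0,0,0],[0,0,0,0],[0,0,0,0],[0,0,0,0]]]'; python3 - <<'E'
from h import *
T=tool(); g=np.array([562.1,-237.2,46]); print(T[:3,:3].T@(g-T[:3,3]))
save('side','d12')
E
python3 z.py pics/d12_raw.png 320 160 450 290 pics/d12z.png
```

```text
time: 30.07
tool_pos: [565.0, -239.8, 120.1]
tcp_rot: [-175.2, -1.1, 76.0]
ft_force: [-0.6, -0.5, 0.0]
finger_gap: 70.8
[ 0.471412    2.82800785 74.18808159]
```

View pics/d12z.png

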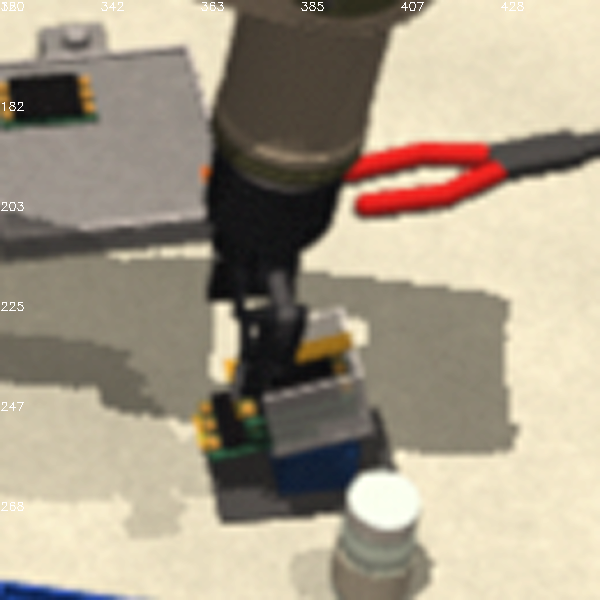

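```bash
python3 -m pendant '[[[0,0,0.8,0],[0,0,0.8,0],[0,0,0.6,0],[0,0,0.4,0],[0,0,0.1,0],[0,0,0,0],[0,0,0,0],[0,0,0,0],[0,0,0,0],[0,0,0,0]]]'; python3 - <<'E'
from h import *
T=tool(); g=np.array([562.1,-237.2,46]); print(T[:3,:3].T@(g-T[:3,3]))
E
```

```text
time: 30.95
tool_pos: [565.1, -240.0, 71.1]
tcp_rot: [-175.8, -0.9, 76.0]
ft_force: [0.1, -0.2, -0.1]
finger_gap: 70.6
[ 1.62502441 -1.73151717 25.32051092]
```

```bash
python3 -m pendant '[[[0.1,-0.15,0.5,0],[0,-0.05,0.4,0],[0,0,0.25,0],[0,0,0,0],[0,0,0,0],[0,0,0,0],[0,0,0,0],[0,0,0,0],[0,0,0,0],[0,0,0,0]]]'; python3 - <<'E'
from h import *
T=tool(); g=np.array([562.1,-237.2,46]); print(T[:3,:3].T@(g-T[:3,3]))
save('side','d13');save('wrist','w13')
E
python3 z.py pics/d13_raw.png 320 160 450 290 pics/d13z.png
```

```text
time: 31.78
tool_pos: [560.1, -236.2, 46.8]
tcp_rot: [-175.8, -0.9, 76.0]
ft_force: [-0.2, -0.1, 0.8]
finger_gap: 70.4
[-0.5091634   2.28417238  0.63835675]
```

View pics/d13z.png

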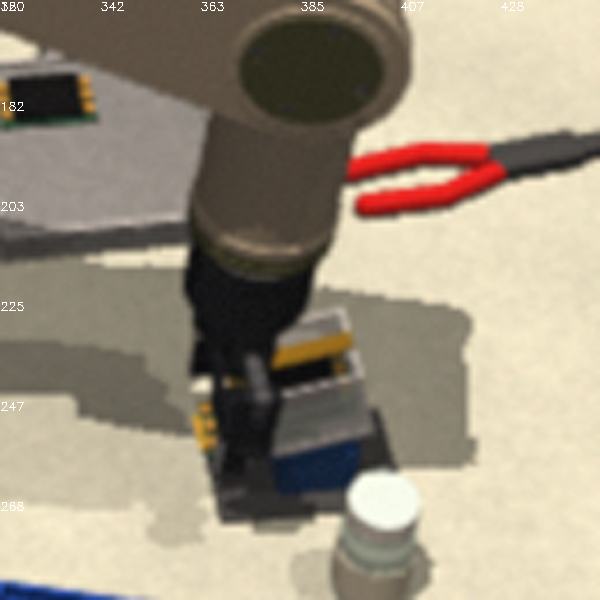

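View pics/w13.png

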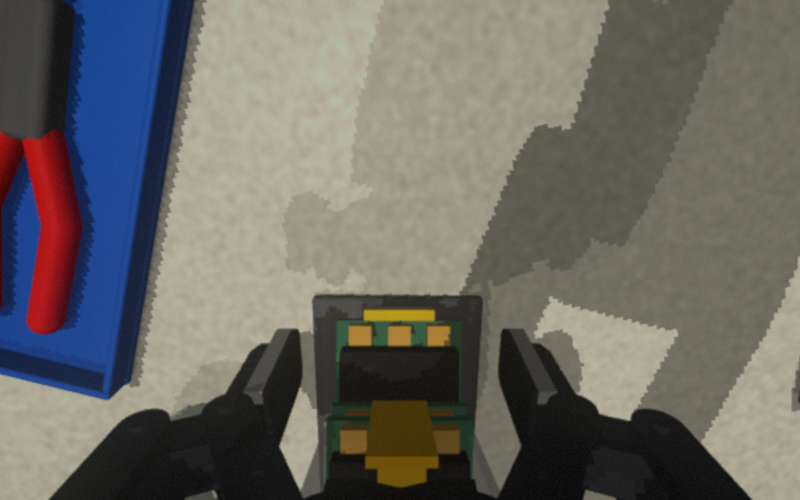

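The jaws straddle the exposed end, centred. I'll close and raise.

```bash
python3 -m pendant '[[[0,0,0,0],[0,0,0,0],[0,0,0,0],[0,0,0,0],[0,0,0,0],[0,0,0,0],[0,0,0,0],[0,0,0,0],[0,0,0,0],[0,0,0,0]]]' -1 50; python3 -m pendant '[[[0,-0.04,-0.15,0],[0,-0.04,-0.15,0],[0,0,0,0],[0,0,0,0],[0,0,0,0],[0,0,0,0],[0,0,0,0],[0,0,0,0],[0,0,0,0],[0,0,0,0]]]'
```

```text
time: 32.72
tool_pos: [560.3, -236.3, 47.3]
tcp_rot: [-175.9, -0.9, 76.0]
ft_force: [0.5, 0.2, -0.3]
finger_gap: 44.7
time: 33.55
tool_pos: [558.9, -235.9, 53.2]
tcp_rot: [-175.9, -0.9, 76.0]
ft_force: [1.1, 0.1, -1.9]
finger_gap: 44.8
```

```bash
python3 -m pendant '[[[0,-0.5,0.13,0],[0,-0.5,0.13,0],[0,-0.5,0.13,0],[0,-0.5,0.13,0],[0,-0.5,0.13,0],[0,-0.5,0.13,0],[0,-0.5,0.1,0],[0,-0.3,0,0],[0,0,0,0],[0,0,0,0]]]'
```

```text
time: 34.38
tool_pos: [480.1, -215.9, 40.1]
tcp_rot: [-175.8, -0.9, 76.1]
ft_force: [-0.3, -0.9, -0.8]
finger_gap: 44.9
```

```bash
python3 -m pendant '[[[0,0,-0.8,0],[0,0,-1,0],[0,0,-1,0],[0,0,-1,0],[0,0,-0.3,0],[0,0,0,0],[0,0,0,0],[0,0,0,0],[0,0,0,0],[0,0,0,0]]]'; python3 - <<'E'
from h import *
T=tool();print(T[:3,3],T[:3,2])
save('side','d14');save('wrist','w14')
E
python3 z.py pics/d14_raw.png 300 160 450 290 pics/d14z.png
```

```text
time: 35.22
tool_pos: [487.4, -218.7, 122.4]
tcp_rot: [-175.6, -1.0, 76.1]
ft_force: [0.1, -0.2, 0.1]
finger_gap: 44.5
[ 487.4090048  -218.6951709   122.42446221] [-0.06963914  0.03455888 -0.99697346]
```

View pics/d14z.png

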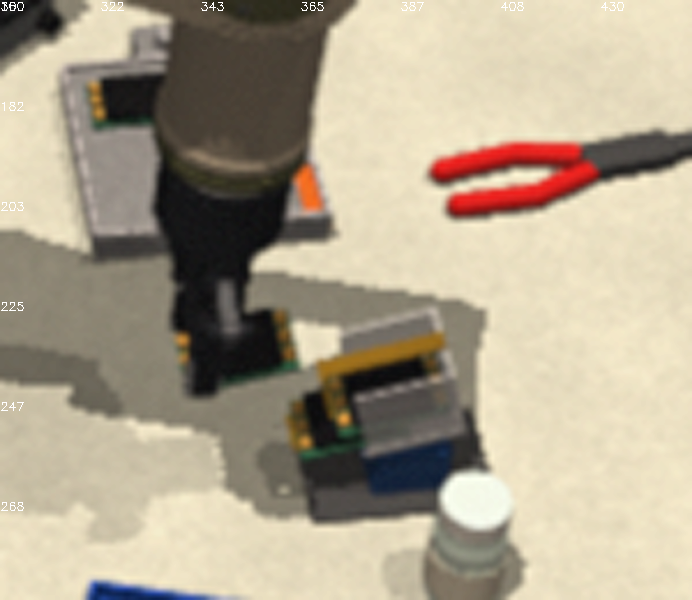

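View pics/w14.png

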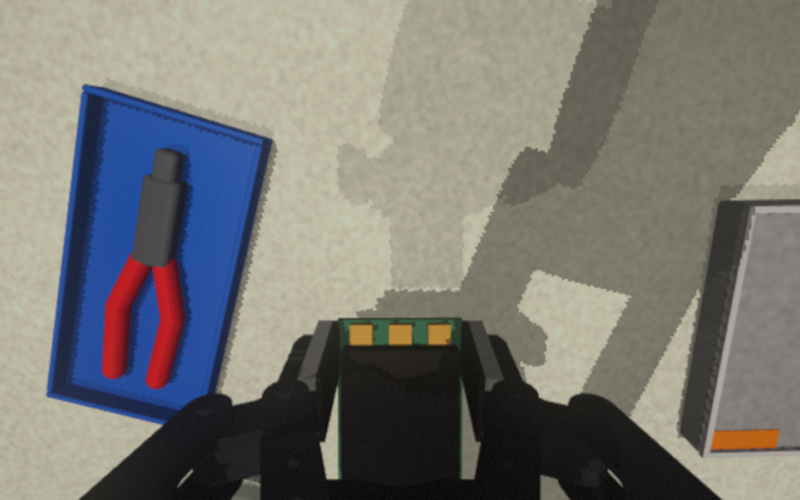

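```bash
python3 - <<'E'
from tr import *
T=np.eye(4);T[:3,:3]=R.from_euler('xyz',[-175.6,-.7,75.4],degrees=True).as_matrix();T[:3,3]=[520.5,25.64,193.5]
KW=cam('wrist',T)
P=[w(KW,p,z) for p,z in [((340,229),30),((577,222),30),((577,308),30),((352,424),30)]]
print('tray corners',P, np.linalg.norm(P[0]-P[1]),np.linalg.norm(P[0]-P[3]))
x=(P[0]-P[1])/np.linalg.norm(P[0]-P[1]); y=np.array([-x[1],x[0]]); ctr=(P[0]+P[1])/2+84*y; print(ctr,x,np.degrees(np.arctan2(y[1],y[0])))
for p in [(484,244),(545,244),(541,331),(480,331)]:
    q=w(KW,p,32)-ctr; print('C corner tray',q@x,q@y)
E
```

```text
tray corners [array([503.51630334, -13.47530352]), array([542.74943923, 155.171688  ]), array([609.70121602, 144.86898994]), array([663.40317775, -51.02201691])] 173.15035865340994 164.23631843732915
[604.94816407  51.81511925] [-0.2265842  -0.97399158] -13.096052458580202
C corner tray -18.416459784374563 -70.0128027303856
C corner tray -63.348381401753386 -68.63611198601635
C corner tray -64.22684582862135 0.9493791582828304
C corner tray -16.8176435552297 -0.6369310647895127
```

```bash
python3 -m pendant '[[[1,0.2,-0.1,0],[1,0.2,-0.1,0],[1,0.2,0,0],[1,0.2,0,0],[1,0.2,0,0],[1,0.2,0,0],[1,0.2,0,0],[1,0.2,0,0],[1,0.2,0,0],[1,0.2,0,0]]]';python3 -m pendant '[[[1,0.2,-0.1,0],[1,0.2,0,0],[1,0.2,0,0],[1,0.2,0,0],[1,0.2,0,0],[0.5,0.1,0,0],[0,0,0,0],[0,0,0,0],[0,0,0,0],[0,0,0,0]]]'; python3 - <<'E'
from h import *
T=tool(); g=np.array([633.7,87.5,34]); print(T[:3,:3].T@(g-T[:3,3]))
E
```

```text
time: 36.15
tool_pos: [573.1, -29.6, 120.4]
tcp_rot: [-175.1, -0.9, 75.6]
ft_force: [-0.3, 0.4, -0.2]
finger_gap: 44.5
time: 36.98
tool_pos: [620.7, 79.0, 116.3]
tcp_rot: [-174.6, -0.8, 75.8]
ft_force: [0.3, -0.6, -0.7]
finger_gap: 44.2
[10.25250417 18.25399898 81.04371691]
```

```bash
python3 -m pendant '[[[0.5,0.6,0,-0.1],[0,0.3,0.5,0],[0,0,0.8,0],[0,0,0.6,0],[0,0,0.4,0],[0,0,0.2,0],[0,0,0,0],[0,0,0,0],[0,0,0,0],[0,0,0,0]]]'; python3 - <<'E'
from h import *
T=tool(); g=np.array([633.7,87.5,34]); print(T[:3,:3].T@(g-T[:3,3]))
E
```

```text
time: 37.82
tool_pos: [634.3, 78.7, 60.6]
tcp_rot: [-174.5, -0.7, 75.9]
ft_force: [0.4, 0.8, -1.7]
finger_gap: 44.3
[ 8.04882514 -0.15227925 26.79054828]
```

```bash
python3 -m pendant '[[[0.5,0,0.3,0],[0,0,0.4,0],[0,0,0.3,0],[0,0,0.1,0],[0,0,0,0],[0,0,0,0],[0,0,0,0],[0,0,0,0],[0,0,0,0],[0,0,0,0]]]'; python3 - <<'E'
from h import *
T=tool(); g=np.array([633.7,87.5,34]); print(T[:3,:3].T@(g-T[:3,3])); save('side','d15');save('wrist','w15')
E
python3 z.py pics/d15_raw.png 280 140 400 240 pics/d15z.png
```

```text
time: 38.65
tool_pos: [636.2, 91.0, 38.4]
tcp_rot: [-174.6, -0.7, 75.9]
ft_force: [-0.6, 0.3, -0.9]
finger_gap: 44.8
[-4.08299212 -1.14159708  4.48262413]
```

View pics/d15z.png

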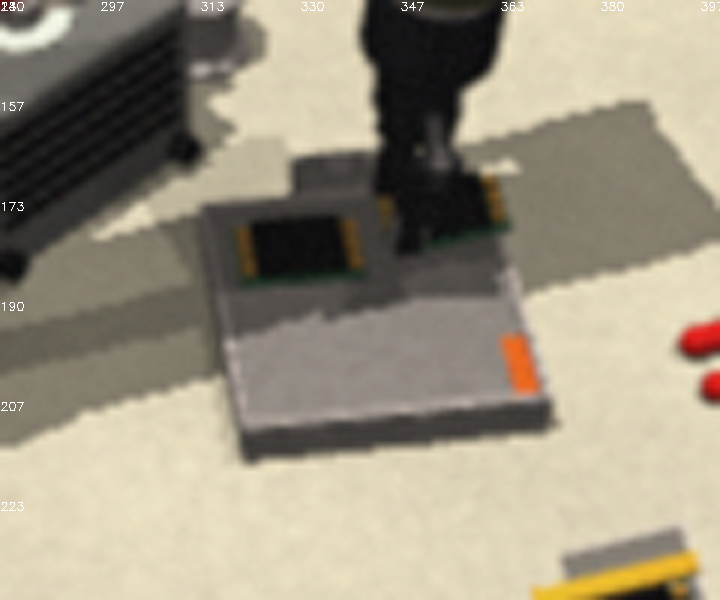

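View pics/w15.png

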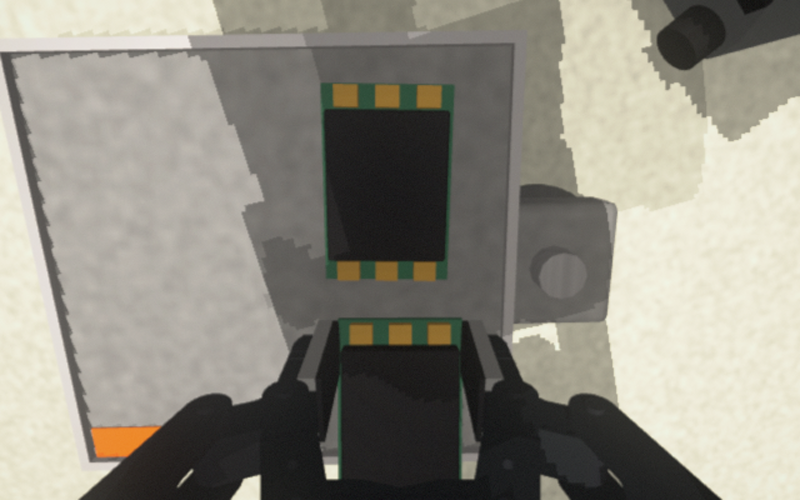

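```bash
python3 - <<'E'
from tr import *
T=tool(); KW=cam('wrist',T)
P=[w(KW,p,30) for p in [(2,44),(524,36),(92,465)]]
x=(P[0]-P[1])/np.linalg.norm(P[0]-P[1]); y=np.array([-x[1],x[0]]); ctr=(P[0]+P[1])/2+84*y; print(ctr,x,np.linalg.norm(P[0]-P[1]),np.linalg.norm(P[0]-P[2]),np.degrees(np.arctan2(y[1],y[0])))
for p,z in [((326,280),28),((447,280),28),((321,85),28),((341,319),37),((460,319),37)]:
    q=w(KW,p,z)-ctr; print(q@x,q@y)
q=T[:2,3]-ctr; print('tcp tray',q@x,q@y)
E
```

```text
[606.68984969  52.98011353] [-0.22783666 -0.97369937] 173.0111881119116 163.0122825853664 -13.169740177929778
-15.320521728164023 0.5147965852935888
-61.74885860214758 1.4983581747100645
-17.62024370476242 -69.87334436666933
-21.51450149342773 12.88447285540281
-65.62563330051718 13.877569113809205
tcp tray -43.7647555433692 20.138370006589696
```

```bash
python3 -m pendant '[[[0,-0.35,0,0],[0,0,0.1,0],[0,0,0.2,0],[0,0,0,0],[0,0,0,0],[0,0,0,0],[0,0,0,0],[0,0,0,0],[0,0,0,0],[0,0,0,0]]]'; python3 - <<'E'
from tr import *
T=tool(); q=T[:2,3]-[606.7,53]; x=np.array([-.2278,-.9737]);y=np.array([.9737,-.2278]); print('tcp tray',q@x,q@y)
E
```

```text
time: 39.58
tool_pos: [628.2, 93.0, 32.8]
tcp_rot: [-174.7, -0.7, 75.9]
ft_force: [0.3, -0.3, 0.2]
finger_gap: 44.3
tcp tray -43.885721192688344 11.848048169635208
```

```bash
python3 -m pendant '[[[0,0.03,0.1,0],[0,0,0.05,0],[0,0,0,0],[0,0,0,0],[0,0,0,0],[0,0,0,0],[0,0,0,0],[0,0,0,0],[0,0,0,0],[0,0,0,0]]]'; python3 -m pendant '[[[0,0,0,0],[0,0,0,0],[0,0,0,0],[0,0,0,0],[0,0,0,0],[0,0,0,0],[0,0,-0.4,0],[0,0,-0.8,0],[0,0,-1,0],[0,0,-1,0]]]' 0.25;  python3 -m pendant '[[[-0.6,-0.8,-1,0],[-0.6,-0.8,-1,0],[-1,-0.8,-1,0],[-1,-0.5,-0.3,0],[-1,-0.5,0,0],[0,0,0,0],[0,0,0,0],[0,0,0,0],[0,0,0,0],[0,0,0,0]]]' 0.65; python3 - <<'E'
from h import *
T=tool(); save('wrist','w16');print(T[:3,3],T[:3,2])
E
```

```text
time: 40.42
tool_pos: [628.9, 93.0, 29.7]
tcp_rot: [-174.7, -0.8, 75.9]
ft_force: [-0.4, -0.0, -0.3]
finger_gap: 44.9
time: 41.25
tool_pos: [630.4, 90.6, 90.8]
tcp_rot: [-174.1, -0.6, 75.9]
ft_force: [0.8, -0.8, -1.0]
finger_gap: 53.4
time: 42.08
tool_pos: [553.1, 21.8, 178.0]
tcp_rot: [-175.0, -0.8, 76.0]
ft_force: [-0.0, -0.3, -0.4]
finger_gap: 70.6
[553.11542434  21.79977241 178.00525611] [-0.0810026   0.03426055 -0.99612489]
```

View pics/w16.png

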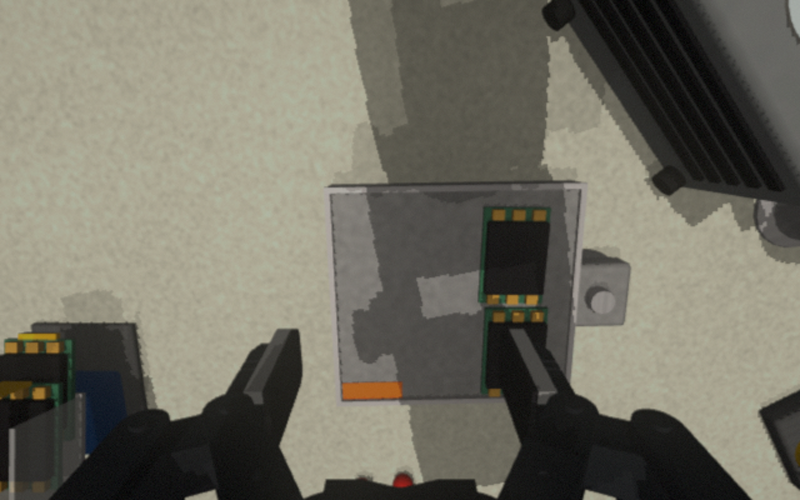

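The second module lies flat behind the first with a small gap. I go back for the next one.

```bash
python3 -m pendant '[[[-1,0.3,-0.1,0],[-1,0.3,0,0],[-1,0.3,0,0],[-1,0.3,0,0],[-1,0.3,0,0],[-1,0.3,0,0],[-1,0.3,0,0],[-1,0.3,0,0],[-1,0.3,0,0],[-1,0.3,0,0]]]' 0.65;python3 -m pendant '[[[-1,0.3,0,0],[-1,0.2,0,0],[0,0,0,0],[0,0,0,0],[0,0,0,0],[0,0,0,0],[0,0,0,0],[0,0,0,0],[0,0,0,0],[0,0,0,0]]]'; python3 - <<'E'
from h import *
T=tool(); g=np.array([561,-237,46]); print(T[:3,:3].T@(g-T[:3,3]))
E
```

```text
time: 42.97
tool_pos: [565.9, -185.0, 164.9]
tcp_rot: [-174.4, -1.0, 76.9]
ft_force: [0.5, 0.1, 0.3]
finger_gap: 70.6
time: 43.8
tool_pos: [567.3, -226.0, 158.2]
tcp_rot: [-174.0, -1.1, 77.0]
ft_force: [0.2, 0.3, -0.2]
finger_gap: 70.4
[-14.24007219   7.98457959 111.73676748]
```

```bash
python3 -m pendant '[[[-0.7,0.2,0.3,0.2],[0,0,0.8,0],[0,0,0.8,0],[0,0,0.8,0],[0,0,0.5,0],[0,0,0.3,0],[0,0,0,0],[0,0,0,0],[0,0,0,0],[0,0,0,0]]]'; python3 - <<'E'
from h import *
T=tool(); g=np.array([561,-237,46]); print(T[:3,:3].T@(g-T[:3,3]))
E
```

```text
time: 44.63
tool_pos: [563.0, -241.5, 87.3]
tcp_rot: [-174.3, -0.8, 76.0]
ft_force: [-0.1, -0.6, -0.3]
finger_gap: 70.5
[ 3.30265021  1.04869419 41.48395774]
```

```bash
python3 -m pendant '[[[0.15,0,0.5,0],[0,-0.05,0.5,0],[0,-0.05,0.4,0],[0,0,0.3,0],[0,0,0.1,0],[0,0,0,0],[0,0,0,0],[0,0,0,0],[0,0,0,0],[0,0,0,0]]]'; python3 - <<'E'
from h import *
T=tool(); g=np.array([561,-237,46]); print(T[:3,:3].T@(g-T[:3,3]))
save('wrist','w17')
E
```

```text
time: 45.47
tool_pos: [559.3, -236.6, 49.8]
tcp_rot: [-174.5, -0.8, 76.0]
ft_force: [0.0, -0.6, 0.6]
finger_gap: 70.9
[-0.04678698  2.13172416  3.59487343]
```

View pics/w17.png

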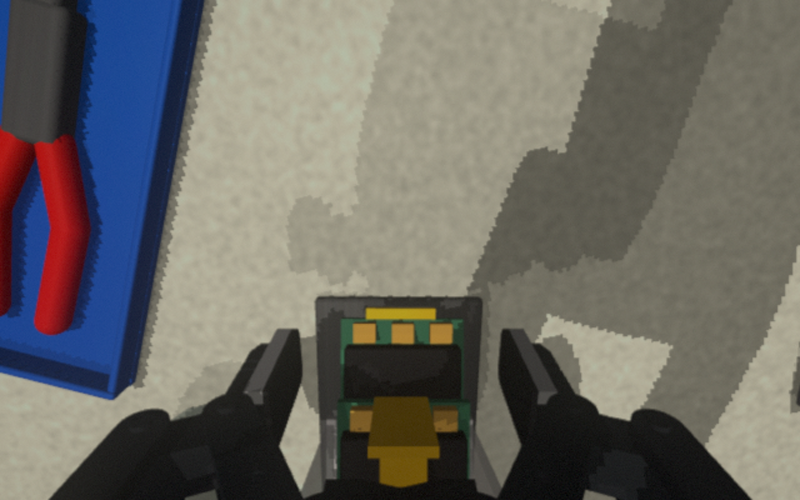

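```bash
python3 -m pendant '[[[0,0.05,0.15,0],[0,0,0,0],[0,0,0,0],[0,0,0,0],[0,0,0,0],[0,0,0,0],[0,0,0,0],[0,0,0,0],[0,0,0,0],[0,0,0,0]]]'; python3 -m pendant '[[[0,0,0,0],[0,0,0,0],[0,0,0,0],[0,0,0,0],[0,0,0,0],[0,0,0,0],[0,0,0,0],[0,0,0,0],[0,0,0,0],[0,0,0,0]]]' -1 50; python3 -m pendant '[[[0,-0.04,-0.15,0],[0,-0.04,-0.15,0],[0,0,0,0],[0,0,0,0],[0,0,0,0],[0,0,0,0],[0,0,0,0],[0,0,0,0],[0,0,0,0],[0,0,0,0]]]'
```

```text
time: 46.35
tool_pos: [560.9, -237.2, 47.5]
tcp_rot: [-174.6, -0.8, 76.0]
ft_force: [-0.1, -0.3, 0.3]
finger_gap: 70.5
time: 47.18
tool_pos: [560.9, -237.2, 47.7]
tcp_rot: [-174.6, -0.8, 76.0]
ft_force: [-0.2, 0.2, -0.3]
finger_gap: 44.8
time: 48.02
tool_pos: [559.1, -236.6, 53.4]
tcp_rot: [-174.5, -0.8, 76.0]
ft_force: [0.2, 0.1, -1.1]
finger_gap: 44.4
```

```bash
python3 -m pendant '[[[0,-0.5,0.1,0],[0,-0.5,0.1,0],[0,-0.5,0.1,0],[0,-0.5,0.1,0],[0,-0.5,0.1,0],[0,-0.5,0.1,0],[0,-0.5,0.1,0],[0,-0.3,0,0],[0,0,0,0],[0,0,0,0]]]';python3 -m pendant '[[[0,0,-0.8,0],[0,0,-1,0],[0,0,-1,0],[0,0,-1,0],[0,0,-0.3,0],[0,0,0,0],[0,0,0,0],[0,0,0,0],[0,0,0,0],[0,0,0,0]]]'; python3 - <<'E'
from h import *
T=tool();print(T[:3,3],T[:3,2])
save('side','d18')
E
python3 z.py pics/d18_raw.png 300 160 450 290 pics/d18z.png
```

```text
time: 48.85
tool_pos: [481.1, -216.8, 45.3]
tcp_rot: [-174.5, -0.8, 76.0]
ft_force: [-1.0, 0.8, -0.5]
finger_gap: 44.2
time: 49.68
tool_pos: [490.3, -219.8, 127.1]
tcp_rot: [-174.4, -0.9, 76.0]
ft_force: [-0.1, 0.1, -0.7]
finger_gap: 44.5
[ 490.28483691 -219.84995566  127.09519633] [-0.09080934  0.03808525 -0.99513978]
```

View pics/d18z.png

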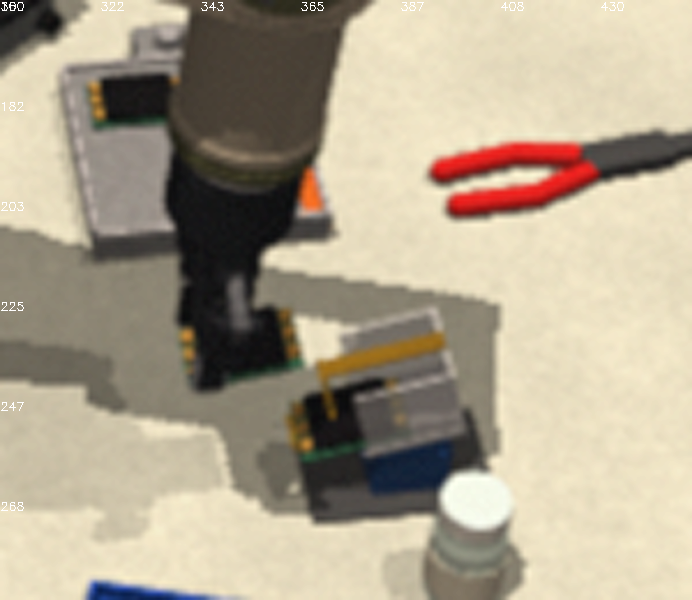

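Only one module is left in the chute. I place this one on the tray at (+42,-37).

```bash
python3 -m pendant '[[[1,-0.08,-0.1,0],[1,-0.08,-0.1,0],[1,-0.08,0,0],[1,-0.08,0,0],[1,-0.08,0,0],[1,-0.08,0,0],[1,-0.08,0,0],[1,-0.08,0,0],[1,-0.08,0,0],[1,-0.08,0,0]]]';python3 -m pendant '[[[1,-0.08,-0.1,0],[0.7,0,0,0],[0,0,0,0],[0,0,0,0],[0,0,0,0],[0,0,0,0],[0,0,0,0],[0,0,0,0],[0,0,0,0],[0,0,0,0]]]'; python3 - <<'E'
from h import *
T=tool(); g=np.array([532.6,26.5,34]); print(T[:3,:3].T@(g-T[:3,3]))
E
```

```text
time: 50.57
tool_pos: [518.8, -16.4, 127.3]
tcp_rot: [-173.6, -0.8, 75.6]
ft_force: [0.9, 0.2, -1.2]
finger_gap: 44.8
time: 51.4
tool_pos: [522.7, 19.1, 125.6]
tcp_rot: [-173.2, -0.8, 75.6]
ft_force: [-0.5, 0.2, -0.9]
finger_gap: 44.3
[ 8.42629884 18.5841511  90.12706598]
```

```bash
python3 -m pendant '[[[0.5,0.6,0,-0.2],[0.2,0.4,0.5,0],[0,0,0.8,0],[0,0,0.8,0],[0,0,0.6,0],[0,0,0.2,0],[0,0,0,0],[0,0,0,0],[0,0,0,0],[0,0,0,0]]]'; python3 - <<'E'
from h import *
T=tool(); g=np.array([532.6,26.5,34]); print(T[:3,:3].T@(g-T[:3,3]))
E
```

```text
time: 52.23
tool_pos: [541.8, 28.4, 66.5]
tcp_rot: [-173.5, -0.9, 76.4]
ft_force: [-0.3, -0.1, -0.4]
finger_gap: 44.6
[-4.50124871 -4.792327   33.19601593]
```

```bash
python3 -m pendant '[[[-0.2,-0.2,0.4,0],[0,0,0.4,0],[0,0,0.4,0],[0,0,0.1,0],[0,0,0,0],[0,0,0,0],[0,0,0,0],[0,0,0,0],[0,0,0,0],[0,0,0,0]]]'; python3 - <<'E'
from tr import *
T=tool(); g=np.array([532.6,26.5,34]); print(T[:3,:3].T@(g-T[:3,3])); save('wrist','w19')
E
```

```text
time: 53.07
tool_pos: [534.9, 26.1, 40.4]
tcp_rot: [-173.7, -0.9, 76.4]
ft_force: [0.2, 0.9, -0.2]
finger_gap: 44.6
[-0.25239895 -1.58617576  6.58258969]
```

View pics/w19.png

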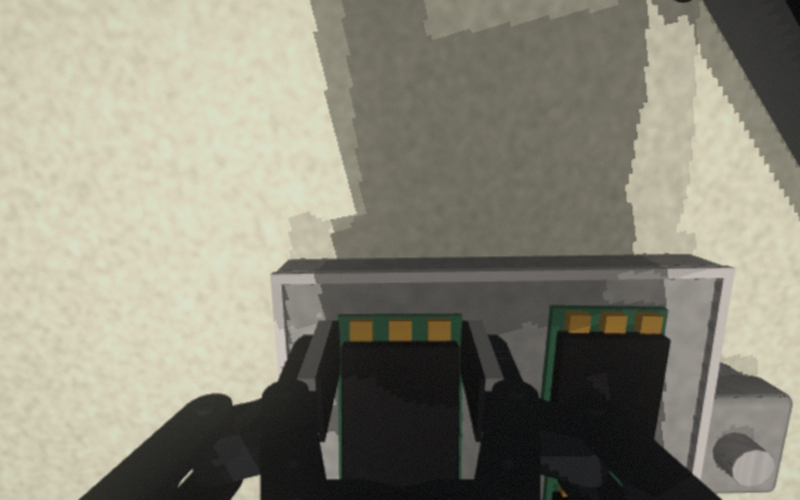

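```bash
python3 - <<'E'
from tr import *
T=tool(); KW=cam('wrist',T)
a,b=w(KW,(400,315),38),w(KW,(610,306),28); y=np.array([.9737,-.2278]);x=np.array([-.2278,-.9737]); print(a@y-b@y,(a-b)@x)
print([(w(KW,p,30)@y-b@y) for p in [(500,278),(500,268)]])
E
```

```text
-1.3998484295648836 83.82339105308633
[np.float64(-12.83178378157254), np.float64(-16.82910369489207)]
```

```bash
python3 -m pendant '[[[0,-0.15,0.2,0],[0,0,0.2,0],[0,0,0.1,0],[0,0,0,0],[0,0,0,0],[0,0,0,0],[0,0,0,0],[0,0,0,0],[0,0,0,0],[0,0,0,0]]]'
```

```text
time: 53.95
tool_pos: [530.9, 27.3, 30.1]
tcp_rot: [-173.7, -0.9, 76.4]
ft_force: [0.0, -0.3, -0.3]
finger_gap: 44.4
```

```bash
python3 -m pendant '[[[0,0,0,0],[0,0,0,0],[0,0,0,0],[0,0,0,0],[0,0,0,0],[0,0,0,0],[0,0,-0.4,0],[0,0,-0.8,0],[0,0,-1,0],[0,0,-1,0]]]' 0.25;  python3 -m pendant '[[[-0.6,-0.5,-1,0],[-0.6,-0.2,-1,0],[-1,0,-1,0],[-1,0,-0.3,0],[-1,0,0,0],[0,0,0,0],[0,0,0,0],[0,0,0,0],[0,0,0,0],[0,0,0,0]]]' 0.65; python3 - <<'E'
from h import *
T=tool(); save('wrist','w20');print(T[:3,3],T[:3,2])
E
```

```text
time: 54.78
tool_pos: [533.7, 24.9, 92.2]
tcp_rot: [-173.2, -0.8, 76.4]
ft_force: [0.4, -0.3, -0.1]
finger_gap: 53.6
time: 55.62
tool_pos: [511.3, -58.3, 173.3]
tcp_rot: [-174.0, -0.9, 76.5]
ft_force: [0.0, -0.7, -0.8]
finger_gap: 70.5
[511.26606265 -58.3218622  173.3201811 ] [-0.09853319  0.04017177 -0.9943226 ]
```

View pics/w20.png

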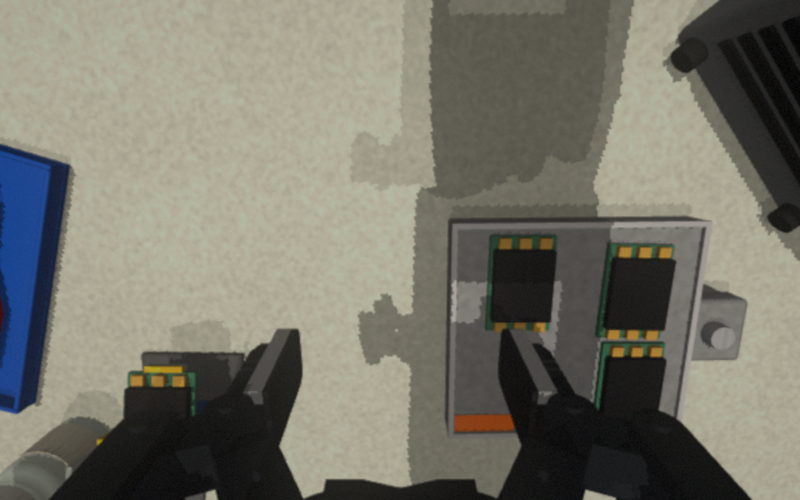

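```bash
python3 -m pendant '[[[-1,0.55,-0.1,0],[-1,0.55,0,0],[-1,0.55,0,0],[-1,0.55,0,0],[-1,0.55,0,0],[-1,0.55,0,0],[-1,0.5,0,0],[-0.9,0.5,0,0],[0,0,0,0],[0,0,0,0]]]' 0.65; python3 - <<'E'
from h import *
T=tool(); g=np.array([561,-237,46]); print(T[:3,:3].T@(g-T[:3,3]))
E
```

```text
time: 56.5
tool_pos: [560.3, -230.3, 157.1]
tcp_rot: [-173.4, -1.1, 77.2]
ft_force: [0.5, 0.5, 0.1]
finger_gap: 70.3
[ -8.5606059   14.79303005 110.02355412]
```

```bash
python3 -m pendant '[[[-0.3,0.4,0.3,0.3],[0,0.1,0.8,0],[0,0,0.8,0],[0,0,0.8,0],[0,0,0.5,0],[0,0,0.3,0],[0,0,0,0],[0,0,0,0],[0,0,0,0],[0,0,0,0]]]'; python3 - <<'E'
from h import *
T=tool(); g=np.array([561,-237,46]); print(T[:3,:3].T@(g-T[:3,3]))
E
```

```text
time: 57.33
tool_pos: [562.5, -226.5, 84.7]
tcp_rot: [-173.4, -1.1, 76.2]
ft_force: [-0.9, -0.6, -0.4]
finger_gap: 70.2
[-11.32647917   5.49422906  38.07404191]
```

```bash
python3 -m pendant '[[[-0.5,0,0,0],[-0.1,0,0.4,0],[0,0,0.5,0],[0,0,0.4,0],[0,0,0.2,0],[0,0,0.1,0],[0,0,0,0],[0,0,0,0],[0,0,0,0],[0,0,0,0]]]'; python3 - <<'E'
from h import *
T=tool(); g=np.array([561,-237,46]); print(T[:3,:3].T@(g-T[:3,3]))
save('wrist','w21')
E
```

```text
time: 58.17
tool_pos: [556.4, -239.0, 50.9]
tcp_rot: [-173.5, -1.1, 76.1]
ft_force: [0.0, 0.2, 1.1]
finger_gap: 70.4
[2.95092152 4.50435311 4.43195271]
```

View pics/w21.png

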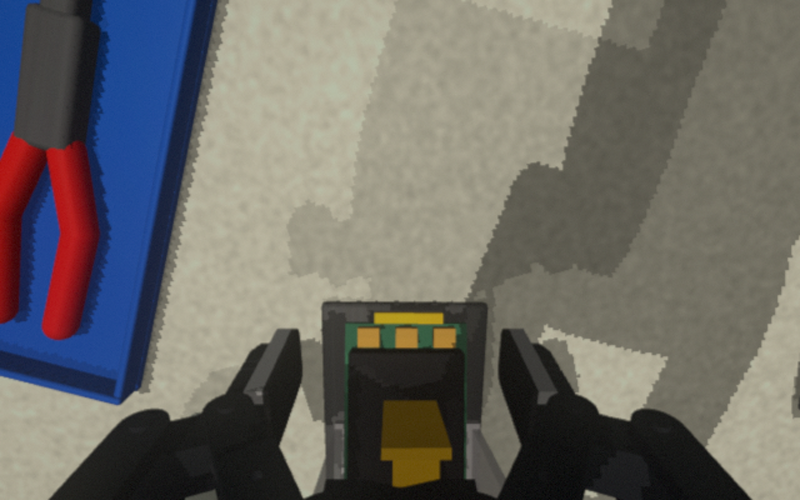

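```bash
python3 -m pendant '[[[0.13,0.17,0.15,0],[0,0,0,0],[0,0,0,0],[0,0,0,0],[0,0,0,0],[0,0,0,0],[0,0,0,0],[0,0,0,0],[0,0,0,0],[0,0,0,0]]]'; python3 -m pendant '[[[0,0,0,0],[0,0,0,0],[0,0,0,0],[0,0,0,0],[0,0,0,0],[0,0,0,0],[0,0,0,0],[0,0,0,0],[0,0,0,0],[0,0,0,0]]]' -1 50; python3 -m pendant '[[[0,-0.04,-0.15,0],[0,-0.04,-0.15,0],[0,0,0,0],[0,0,0,0],[0,0,0,0],[0,0,0,0],[0,0,0,0],[0,0,0,0],[0,0,0,0],[0,0,0,0]]]'
```

```text
time: 59.05
tool_pos: [561.5, -237.1, 48.6]
tcp_rot: [-173.7, -1.0, 76.2]
ft_force: [0.4, 0.4, 1.1]
finger_gap: 70.4
time: 59.88
tool_pos: [561.3, -237.3, 48.7]
tcp_rot: [-173.6, -1.0, 76.1]
ft_force: [-0.4, -0.0, 0.6]
finger_gap: 44.6
time: 60.72
tool_pos: [560.0, -236.9, 55.0]
tcp_rot: [-173.6, -1.1, 76.2]
ft_force: [0.8, -0.4, -1.3]
finger_gap: 44.5
```

```bash
python3 -m pendant '[[[0,-0.5,0.1,0],[0,-0.5,0.1,0],[0,-0.5,0.1,0],[0,-0.5,0.1,0],[0,-0.5,0.1,0],[0,-0.5,0.1,0],[0,-0.5,0.1,0],[0,-0.3,0,0],[0,0,0,0],[0,0,0,0]]]';python3 -m pendant '[[[0,0,-0.8,0],[0,0,-1,0],[0,0,-1,0],[0,0,-1,0],[0,0,-0.3,0],[0,0,0,0],[0,0,0,0],[0,0,0,0],[0,0,0,0],[0,0,0,0]]]'; python3 - <<'E'
from h import *
T=tool();print(T[:3,3],T[:3,2])
save('side','d22')
E
python3 z.py pics/d22_raw.png 300 160 450 290 pics/d22z.png
```

```text
time: 61.55
tool_pos: [481.0, -216.6, 46.6]
tcp_rot: [-173.5, -1.1, 76.2]
ft_force: [-0.5, 0.1, -2.2]
finger_gap: 44.5
time: 62.38
tool_pos: [491.4, -220.3, 127.8]
tcp_rot: [-173.3, -1.2, 76.2]
ft_force: [0.4, 0.2, -1.0]
finger_gap: 44.3
[ 491.36496056 -220.32895718  127.82280104] [-0.10794892  0.04751685 -0.99302023]
```

View pics/d22z.png

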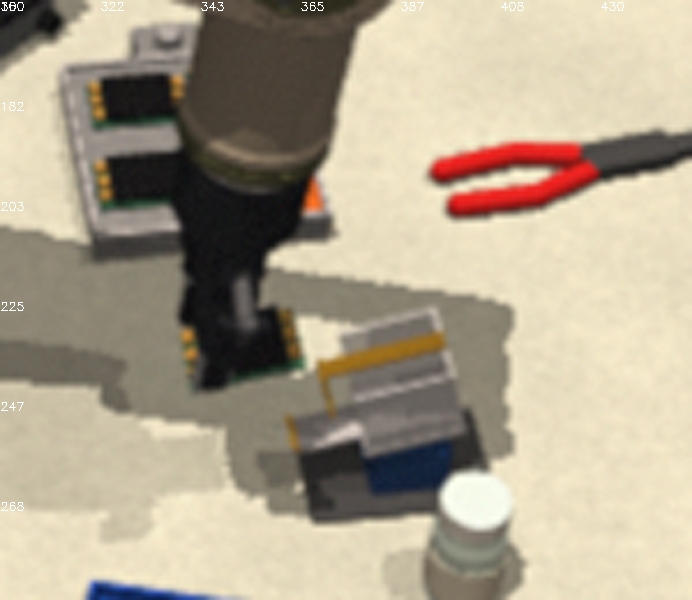

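```bash
python3 -m pendant '[[[1,0.22,-0.1,0],[1,0.22,-0.1,0],[1,0.22,0,0],[1,0.22,0,0],[1,0.22,0,0],[1,0.22,0,0],[1,0.22,0,0],[1,0.22,0,0],[1,0.22,0,0],[1,0.22,0,0]]]';python3 -m pendant '[[[1,0.22,-0.1,0],[0.7,0,0,0],[0,0,0,0],[0,0,0,0],[0,0,0,0],[0,0,0,0],[0,0,0,0],[0,0,0,0],[0,0,0,0],[0,0,0,0]]]'; python3 - <<'E'
from h import *
T=tool(); g=np.array([606.5,9.7,34]); print(T[:3,:3].T@(g-T[:3,3]))
E
```

```text
time: 63.27
tool_pos: [578.9, -31.5, 121.6]
tcp_rot: [-172.5, -1.1, 75.7]
ft_force: [-0.4, -0.6, -0.9]
finger_gap: 44.3
time: 64.1
tool_pos: [589.3, 2.5, 119.2]
tcp_rot: [-172.1, -1.1, 75.8]
ft_force: [0.2, -0.7, -0.2]
finger_gap: 44.4
[ 9.61236284 26.58706609 82.52227325]
```

```bash
python3 -m pendant '[[[0.6,0.8,0,-0.1],[0.1,0.6,0.3,0],[0,0,0.7,0],[0,0,0.7,0],[0,0,0.5,0],[0,0,0.2,0],[0,0,0,0],[0,0,0,0],[0,0,0,0],[0,0,0,0]]]'; python3 - <<'E'
from h import *
T=tool(); g=np.array([606.5,9.7,34]); print(T[:3,:3].T@(g-T[:3,3]))
E
```

```text
time: 64.93
tool_pos: [611.7, 10.2, 65.0]
tcp_rot: [-172.0, -1.1, 76.1]
ft_force: [1.0, 0.2, -0.6]
finger_gap: 44.1
[-2.37923112 -0.60625517 31.3190906 ]
```

```bash
python3 -m pendant '[[[-0.1,0,0.4,0],[0,0,0.4,0],[0,0,0.3,0],[0,0,0.1,0],[0,0,0,0],[0,0,0,0],[0,0,0,0],[0,0,0,0],[0,0,0,0],[0,0,0,0]]]'; python3 - <<'E'
from tr import *
T=tool(); g=np.array([606.5,9.7,34]); print(T[:3,:3].T@(g-T[:3,3])); save('wrist','w23')
E
```

```text
time: 65.77
tool_pos: [609.2, 9.3, 40.6]
tcp_rot: [-172.2, -1.1, 76.1]
ft_force: [0.1, -0.3, -1.4]
finger_gap: 44.1
[-0.38834899 -1.7700259   6.91372353]
```

View pics/w23.png

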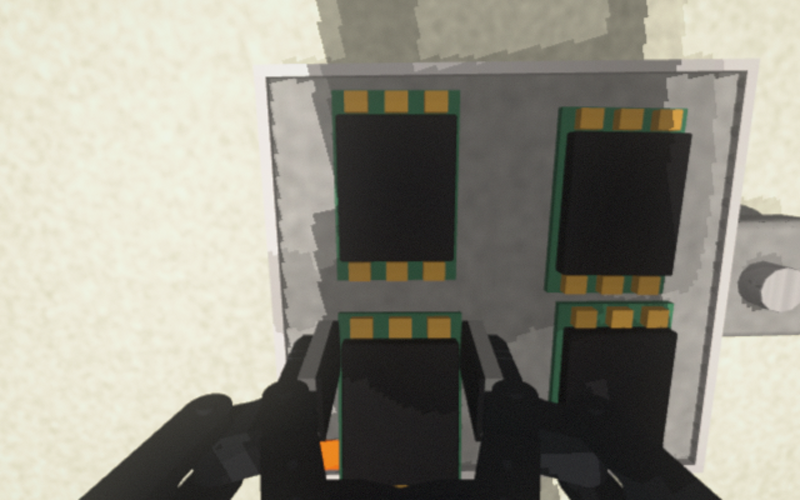

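```bash
python3 - <<'E'
from tr import *
T=tool(); KW=cam('wrist',T); y=np.array([.9737,-.2278])
a=w(KW,(400,312),38); b=w(KW,(397,280),28); print('gap to A',(a-b)@y,'D front',(w(KW,(615,302),28)-b)@y, 'inner lips',[(w(KW,p,z)-b)@y for p,z in [((500,73),30),((680,468),30)]])
E
```

```text
gap to A 9.631598217194984 D front 10.83260410003221 inner lips [np.float64(-75.60925698624632), np.float64(85.46391700141952)]
```

```bash
python3 -m pendant '[[[0,-0.05,0.2,0],[0,0,0.2,0],[0,0,0.1,0],[0,0,0,0],[0,0,0,0],[0,0,0,0],[0,0,0,0],[0,0,0,0],[0,0,0,0],[0,0,0,0]]]'; python3 -m pendant '[[[0,0,0,0],[0,0,0,0],[0,0,0,0],[0,0,0,0],[0,0,0,0],[0,0,0,0],[0,0,-0.4,0],[0,0,-0.8,0],[0,0,-1,0],[0,0,-1,0]]]' 0.25;  python3 -m pendant '[[[0,-1,-1,0],[0,-1,-1,0],[0,-1,-1,0],[0,-1,-1,0],[0,-1,-0.5,0],[0,-1,0,0],[0,-1,0,0],[0,0,0,0],[0,0,0,0],[0,0,0,0]]]' 0.65; python3 - <<'E'
from h import *
T=tool(); save('wrist','w24');save('side','d24');print(T[:3,3],T[:3,2])
E
```

```text
time: 66.65
tool_pos: [607.6, 10.0, 31.0]
tcp_rot: [-172.3, -1.1, 76.1]
ft_force: [-0.3, 0.6, -0.2]
finger_gap: 44.0
time: 67.48
tool_pos: [611.3, 7.2, 91.5]
tcp_rot: [-171.7, -1.0, 76.1]
ft_force: [0.2, 0.2, 0.6]
finger_gap: 54.1
time: 68.32
tool_pos: [488.7, 35.6, 218.9]
tcp_rot: [-172.7, -1.2, 76.0]
ft_force: [-0.1, 0.0, -0.2]
finger_gap: 70.8
[488.72247304  35.59863254 218.87125891] [-0.11823498  0.05095636 -0.99167734]
```

View pics/w24.png

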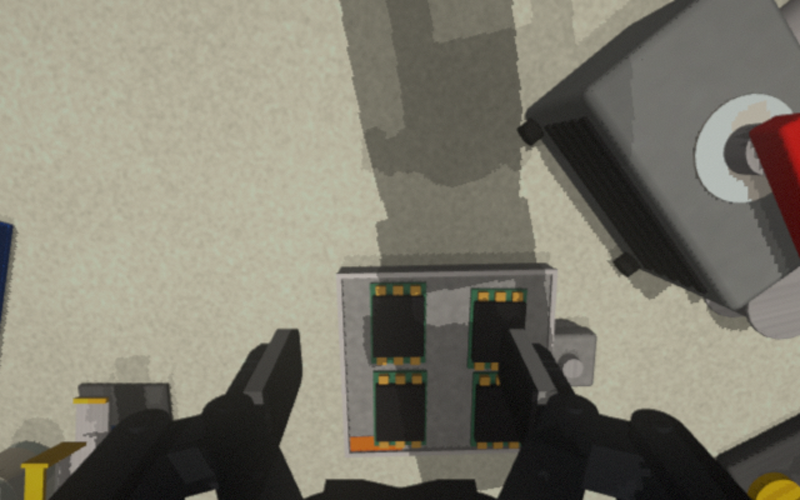

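View pics/d24.png

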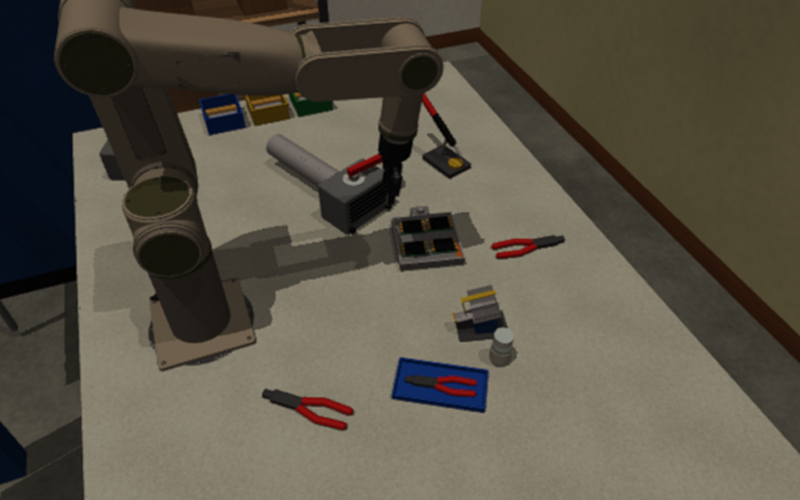

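```bash
python3 z.py pics/d24_raw.png 305 160 380 220 pics/d24z.png; python3 z.py pics/w24_raw.png 260 205 450 370 pics/w24z.png
```

```text
(no output)
```

View pics/d24z.png

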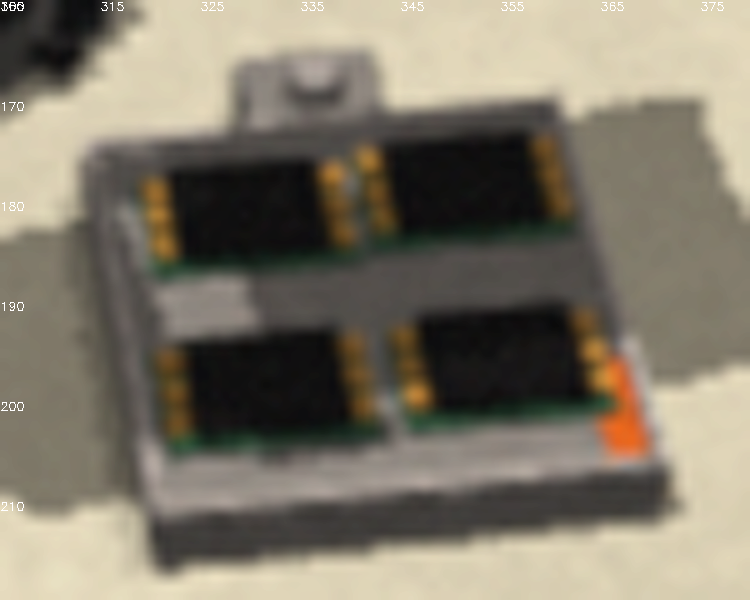

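View pics/w24z.png

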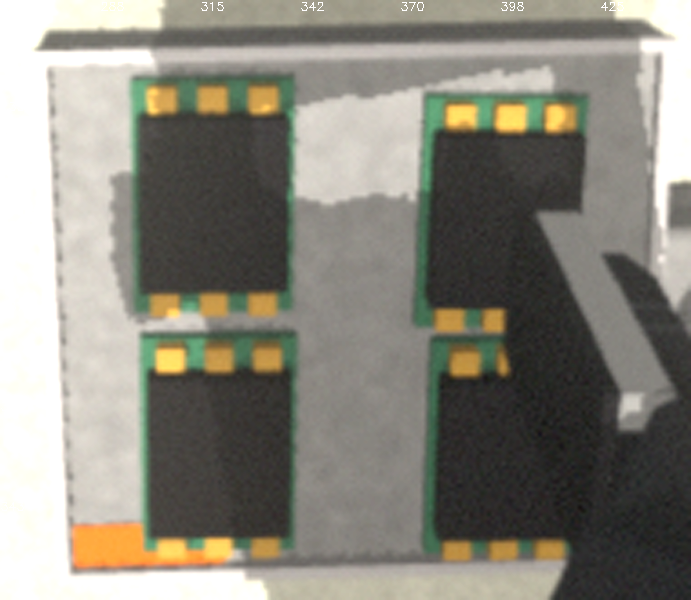

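All four modules lie flat and separate on the tray, and the pliers are in the rest. Now I go round to the orange side with shut fingers.

```bash
python3 -m pendant '[[[-0.1,1,0,0],[-0.1,1,0,0],[-0.1,1,0,0],[-0.1,1,0,0],[-0.1,1,0,0],[-0.1,1,0,0],[-0.1,1,0,0],[-0.1,1,0,0],[-0.1,1,0,0],[0,1,0,0]]]' -1; python3 -m pendant '[[[0,1,0,0],[0,0.3,0,0],[0,0,0,0],[0,0,0,0],[0,0,0,0],[0,0,0,0],[0,0,0,0],[0,0,0,0],[0,0,0,0],[0,0,0,0]]]'; python3 - <<'E'
from h import *
T=tool(); g=np.array([707,-39,14]); print(T[:3,:3].T@(g-T[:3,3])); save('wrist','w25')
E
```

```text
time: 69.25
tool_pos: [685.9, -33.7, 182.1]
tcp_rot: [-172.1, -1.1, 76.0]
ft_force: [0.9, -0.2, 0.2]
finger_gap: -0.1
time: 70.08
tool_pos: [712.5, -42.3, 169.1]
tcp_rot: [-171.5, -1.1, 75.8]
ft_force: [-0.5, -0.6, -0.1]
finger_gap: 0.1
[ -0.97419839  16.8182126  154.33420603]
```

View pics/w25.png

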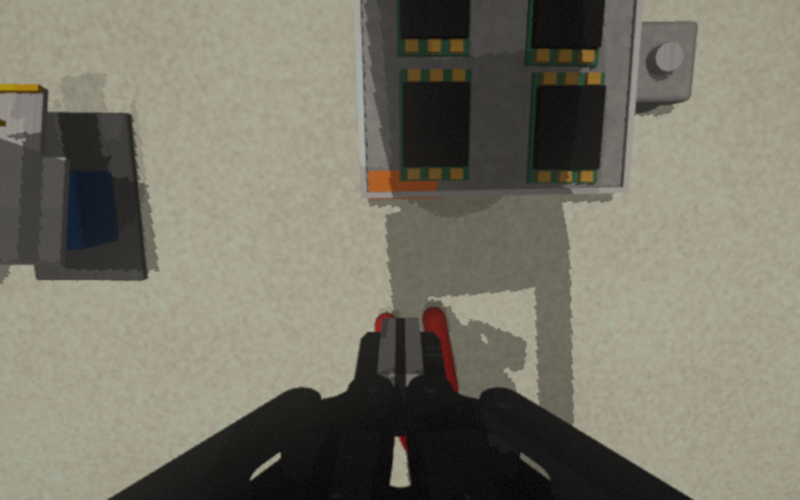

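```bash
python3 - <<'E'
from tr import *
T=tool(); KW=cam('wrist',T)
for n,p,z in [('corner far',(365,198),28),('corner pin',(626,191),28),('orangeL',(368,192),30),('orangeR',(437,190),30),('pin',(669,56),36),('decoyL',(385,316),10),('decoyR',(433,310),10),('B end',(435,180),30),('lip inner',(500,189),30)]: print(n,w(KW,p,z))
E
```

```text
corner far [666.66704464 -52.62842553]
corner pin [705.71959091 119.46096507]
orangeL [663.22449682 -49.51473659]
orangeR [673.28853559  -4.68164924]
pin [627.97022011 154.35347692]
decoyL [756.32272915 -62.39227381]
decoyR [760.84096877 -26.41183331]
B end [666.55664201  -4.45120958]
lip inner [683.05036835  36.30682749]
```

```bash
python3 -m pendant '[[[0.1,0.6,0.3,0],[0,0.1,0.9,0],[0,0,1,0],[0,0,1,0],[0,0,1,0],[0,0,0.8,0],[0,0,0.5,0],[0,0,0,0],[0,0,0,0],[0,0,0,0]]]'; python3 - <<'E'
from h import *
T=tool(); g=np.array([699,-34,14]); print(T[:3,:3].T@(g-T[:3,3]))
E
```

```text
time: 70.97
tool_pos: [714.5, -37.6, 60.8]
tcp_rot: [-172.1, -1.1, 75.9]
ft_force: [0.7, 0.3, 1.1]
finger_gap: 0.5
[-1.22328331 -9.35105502 48.5653025 ]
```

```bash
python3 -m pendant '[[[0,-0.2,0.6,0],[0,0,0.6,0],[0,0,0.5,0],[0,0,0.3,0],[0,0,0.1,0],[0,0,0,0],[0,0,0,0],[0,0,0,0],[0,0,0,0],[0,0,0,0]]]'; python3 - <<'E'
from h import *
T=tool(); g=np.array([699,-34,14]); print(T[:3,:3].T@(g-T[:3,3])); save('side','d26')
E
python3 z.py pics/d26_raw.png 290 130 420 230 pics/d26z.png
```

```text
time: 71.8
tool_pos: [710.8, -35.5, 25.1]
tcp_rot: [-172.8, -1.2, 75.9]
ft_force: [-0.6, -1.1, -0.5]
finger_gap: 0.1
[ -1.67487622 -10.28651465  12.47005959]
```

View pics/d26z.png

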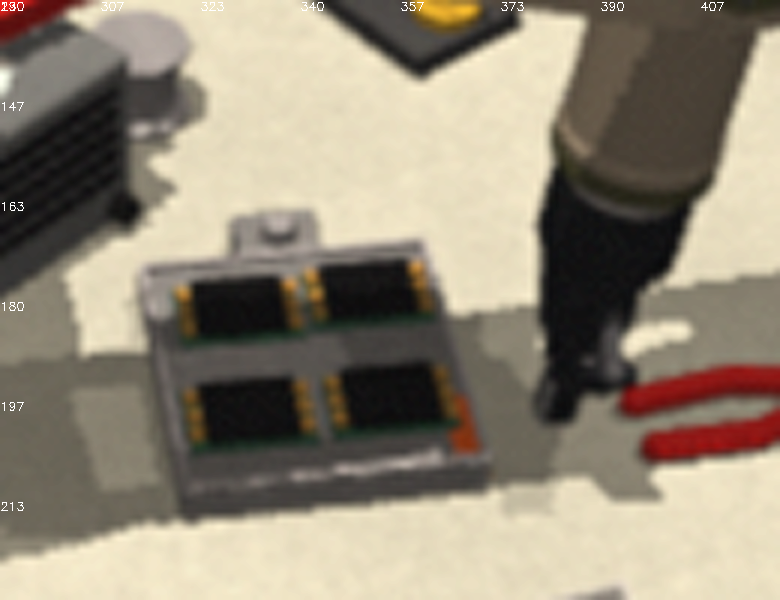

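```bash
python3 -m pendant '[[[0,-0.2,0.4,0],[0,-0.3,0.15,0],[0,-0.3,0,0],[0,-0.2,0,0],[0,0,0,0],[0,0,0,0],[0,0,0,0],[0,0,0,0],[0,0,0,0],[0,0,0,0]]]'; python3 - <<'E'
from h import *
T=tool(); P=np.array([628,154.3]); x=np.array([-.2278,-.9737]);y=np.array([.9737,-.2278]); q=T[:2,3]-P; print(q@x,q@y)
E
```

```text
time: 72.68
tool_pos: [688.1, -29.4, 16.8]
tcp_rot: [-172.8, -1.2, 75.9]
ft_force: [0.2, -0.9, 1.6]
finger_gap: 0.1
165.2183042476354 100.35898600732185
```

```bash
python3 -m pendant '[[[0,-0.25,0.1,0],[-0.1,-0.25,0.03,0.3],[-0.2,-0.33,0.04,0.5],[-0.2,-0.33,0.04,0.5],[-0.2,-0.33,0.04,0.5],[-0.2,-0.33,0.04,0.5],[-0.2,-0.33,0.04,0.5],[-0.2,-0.33,0.04,0.5],[0,0,0,0],[0,0,0,0]]]'; python3 - <<'E'
from h import *
T=tool(); P=np.array([628,154.3]); x=-T[:2,0];x/=np.linalg.norm(x);y=np.array([-x[1],x[0]]); q=T[:2,3]-P; print(q@x,q@y); save('side','d27')
E
python3 z.py pics/d27_raw.png 270 130 400 230 pics/d27z.png
```

```text
time: 73.52
tool_pos: [628.7, -36.9, 15.7]
tcp_rot: [-173.1, 0.7, 59.6]
ft_force: [0.7, 0.2, 0.5]
finger_gap: 0.1
164.5960472976022 97.30570159322782
```

View pics/d27z.png

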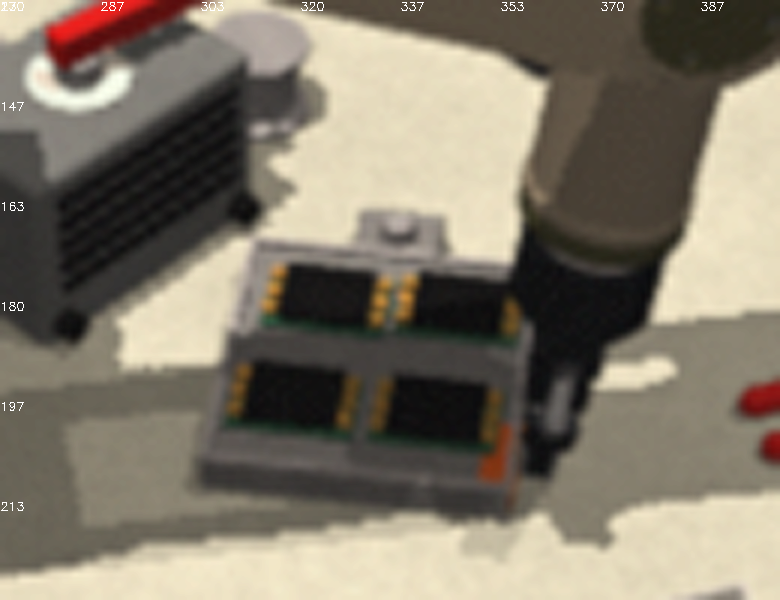

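The tray swings with the fingers and the modules stay put. I carry on.

```bash
python3 -m pendant '[[[-0.2,-0.34,0.04,0.5],[-0.2,-0.34,0.04,0.5],[-0.2,-0.34,0.04,0.5],[-0.2,-0.34,0.04,0.5],[-0.2,-0.34,0.04,0.5],[-0.2,-0.34,0.04,0.5],[-0.2,-0.34,0.04,0.5],[-0.2,-0.34,0.04,0.5],[0,0,0,0],[0,0,0,0]]]'; python3 - <<'E'
from h import *
T=tool(); P=np.array([628,154.3]); x=-T[:2,0];x/=np.linalg.norm(x);y=np.array([-x[1],x[0]]); q=T[:2,3]-P; print(q@x,q@y); save('side','d28')
E
python3 z.py pics/d28_raw.png 250 130 380 230 pics/d28z.png
```

```text
time: 74.4
tool_pos: [569.6, -28.6, 17.2]
tcp_rot: [-174.0, 2.7, 41.1]
ft_force: [0.9, -0.1, 0.1]
finger_gap: 0.3
164.21045170386492 99.56751392150312
```

View pics/d28z.png

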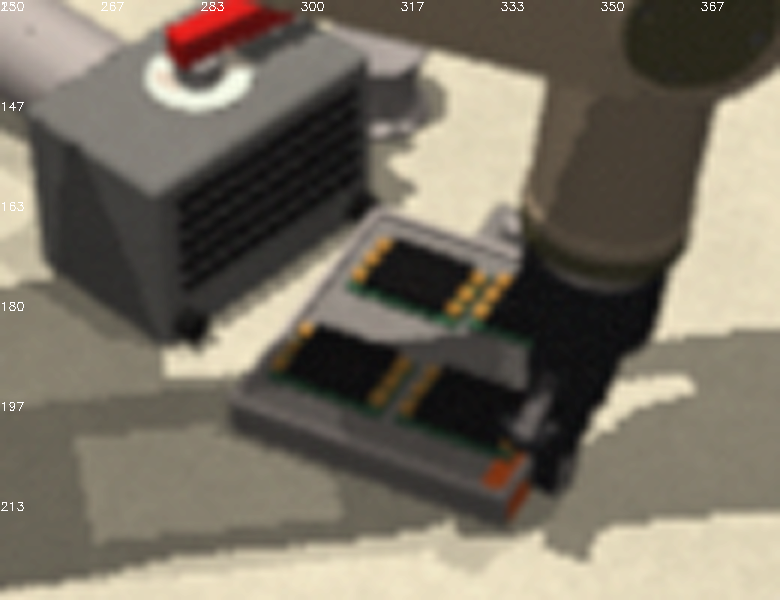

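```bash
python3 -m pendant '[[[-0.2,-0.38,0.03,0.5],[-0.2,-0.38,0.03,0.5],[-0.2,-0.36,0.03,0.5],[-0.2,-0.36,0.03,0.5],[-0.2,-0.36,0.03,0.5],[-0.2,-0.34,0.03,0.5],[-0.2,-0.34,0.03,0.4],[-0.15,-0.3,0.03,0.2],[0,0,0,0],[0,0,0,0]]]'; python3 - <<'E'
from h import *
T=tool(); P=np.array([628,154.3]); x=-T[:2,0];x/=np.linalg.norm(x);y=np.array([-x[1],x[0]]); q=T[:2,3]-P; print(q@x,q@y); save('side','d29')
E
python3 z.py pics/d29_raw.png 240 130 370 230 pics/d29z.png
```

```text
time: 75.28
tool_pos: [519.0, -2.1, 20.9]
tcp_rot: [-175.6, 3.9, 24.6]
ft_force: [-0.4, 0.2, 0.8]
finger_gap: -0.0
164.18160226785668 96.84086173749316
```

View pics/d29z.png

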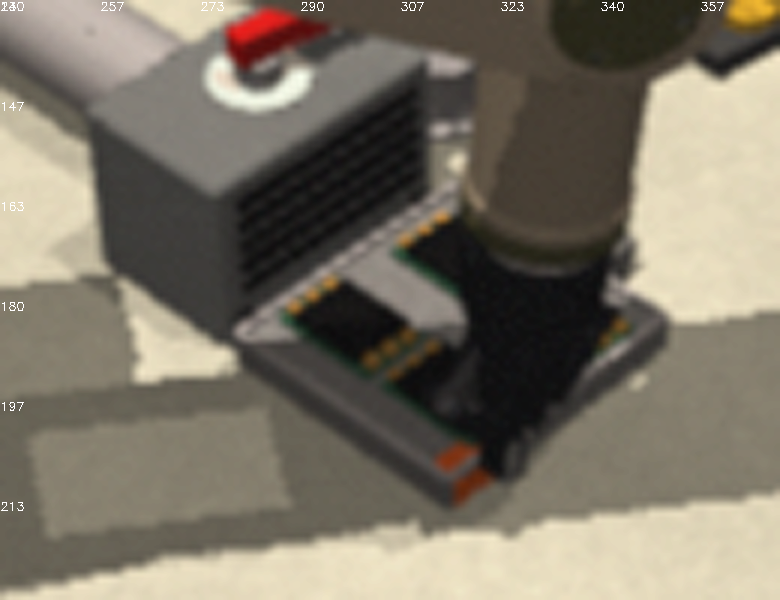

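```bash
python3 -m pendant '[[[-0.08,-0.2,0.15,0.1],[-0.08,-0.2,0.1,0.1],[-0.06,-0.2,0.05,0.1],[0,-0.2,0,0],[0,-0.1,0,0],[0,0,0,0],[0,0,0,0],[0,0,0,0],[0,0,0,0],[0,0,0,0]]]'; python3 - <<'E'
from h import *
T=tool(); P=np.array([628,154.3]); x=-T[:2,0];x/=np.linalg.norm(x);y=np.array([-x[1],x[0]]); q=T[:2,3]-P; print(q@x,q@y); save('side','d30')
E
python3 z.py pics/d30_raw.png 240 130 370 230 pics/d30z.png
```

```text
time: 76.17
tool_pos: [519.3, -1.9, 21.0]
tcp_rot: [-177.4, 3.4, 23.2]
ft_force: [-0.6, -1.9, 0.6]
finger_gap: -0.1
161.47751895857135 100.6234112210969
```

View pics/d30z.png

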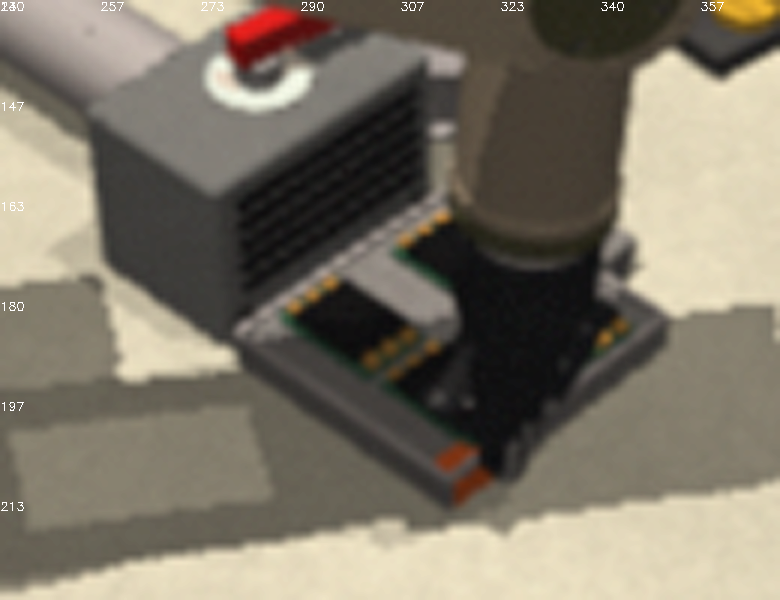

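```bash
python3 - <<'E'
from tr import *
D=cam('side')
f=lambda u,v,z: ray(D,(240+u/6,130+v/6),z)[:2]
a,b,c=f(240,334,30),f(455,488,30),f(667,318,30)
# initial D
g=lambda u,v,z: ray(D,(290+u/2.857,140+v/2.857),z)[:2]
i=g(68,98,30),g(202,87,30),g(234,194,30),g(86,208,30)
an=lambda p,q: np.degrees(np.arctan2(*(q-p)[::-1]))
print(a,b,c)
print('far edge', an(a,b), 'init', an(i[3],i[2]), 'y edge',an(b,c),'init',an(i[2],i[1]))
E
```

```text
[417.63432369 138.33571718] [487.22768833 -15.3403101 ] [644.65639795  65.19922348]
far edge -65.6362412993781 init -13.58555216444855 y edge 27.09399844824593 init 76.96221171003381
```

```bash
python3 -m pendant '[[[0,0,0,0],[0,-0.2,0,0],[0,-0.2,0,0],[0,-0.2,0,0],[0,-0.2,0,0],[0,-0.2,0,0],[0,-0.2,0,0],[0,-0.2,0,0],[0,-0.2,0,0],[0,-0.2,0,0]]]'; python3 - <<'E'
from h import *
print(sense()['ft_force'])
T=tool(); save('side','d31')
E
python3 z.py pics/d31_raw.png 240 130 370 230 pics/d31z.png
```

```text
time: 77.05
tool_pos: [519.3, -1.7, 22.0]
tcp_rot: [178.9, 2.9, 23.0]
ft_force: [8.2, -19.9, -10.1]
finger_gap: 0.4
[  8.23846171 -19.92674237 -10.10244145]
```

View pics/d31z.png

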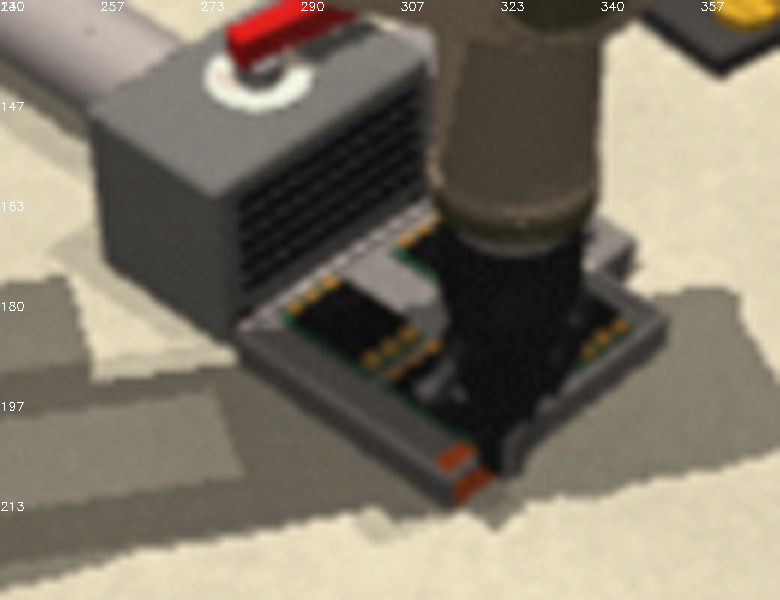

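22 N of push gives no further movement, so the tray is against the bumpers. I back off and rise.

```bash
python3 -m pendant '[[[0,0.3,0,0],[0,0.6,0,0],[0,0.8,0,0],[0,0.8,-0.5,0],[0,0,-1,0],[0,0,-1,0],[0,0,-1,0],[0,0,-1,0],[0,0,-1,0],[0,0,-1,0]]]'; python3 -m pendant '[[[0,0,-1,0],[0,0,-1,0],[0,0,-1,0],[0,0,-1,0],[0,0,-0.5,0],[0,0,0,0],[0,0,0,0],[0,0,0,0],[0,0,0,0],[0,0,0,0]]]'; python3 - <<'E'
from h import *
T=tool(); save('side','d32');save('wrist','w32');save('scene','s32'); print(T[:3,2])
E
python3 z.py pics/d32_raw.png 230 110 370 230 pics/d32z.png;python3 z.py pics/s32_raw.png 300 110 440 230 pics/s32z.png
```

```text
time: 77.93
tool_pos: [541.5, -47.1, 151.6]
tcp_rot: [179.5, 3.5, 23.1]
ft_force: [0.3, 0.8, 0.2]
finger_gap: -0.1
time: 78.77
tool_pos: [547.8, -45.0, 248.1]
tcp_rot: [179.7, 3.2, 23.1]
ft_force: [0.1, 1.1, 1.3]
finger_gap: -0.4
[-0.04899295 -0.02744389 -0.99842202]
```

View pics/w32.png

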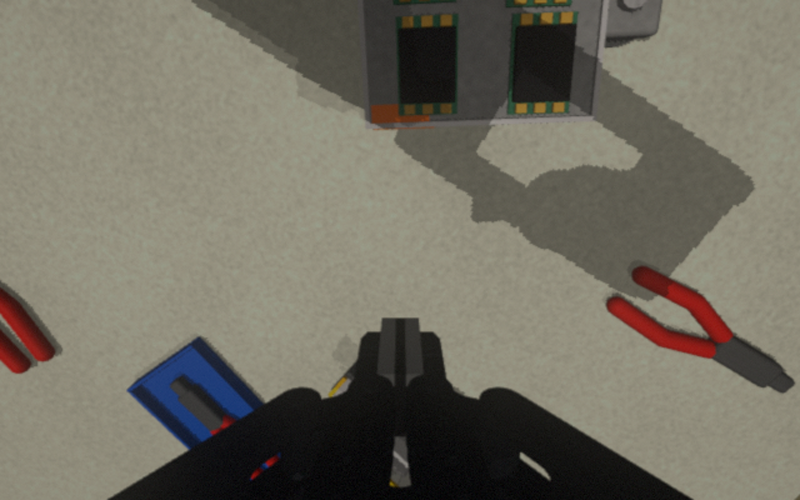

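View pics/d32z.png

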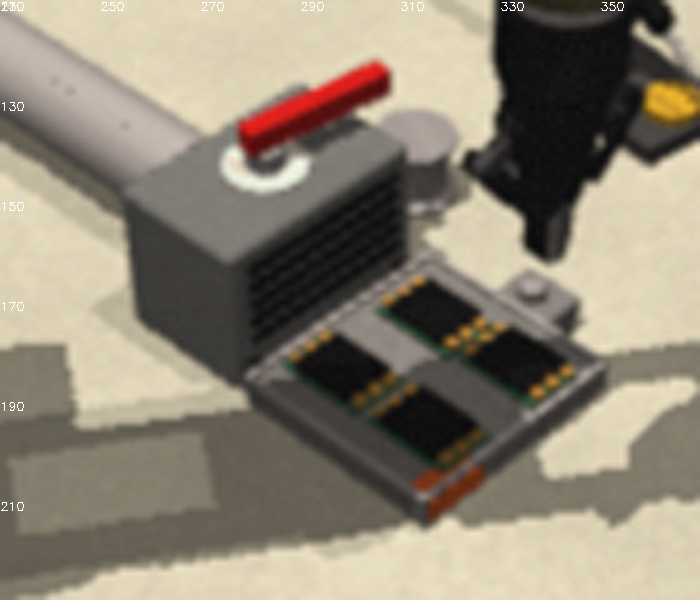

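View pics/s32z.png

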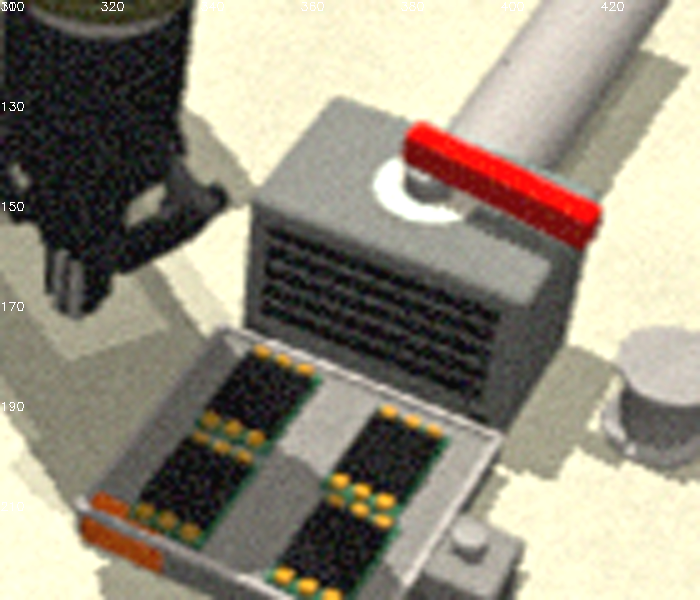

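```bash
python3 - <<'E'
from tr import *
D=cam('side');S=cam('scene')
fd=lambda u,v,z: ray(D,(230+u/5,110+v/5),z)[:2].round(1)
fs=lambda u,v,z: ray(S,(300+u/5,110+v/5),z)[:2].round(1)
print('scene near corners',fs(425,122,159),fs(408,140,159),'far',fs(600,206,159),fs(582,222,159))
print('side near',fd(240,124,159),fd(254,130,159),'far',fd(372,62,159),fd(388,70,159))
print('disk S',fs(425,188,121),'D',fd(265,163,121))
print('box top S',fs(252,203,120),fs(335,97,120),fs(548,303,120),'D',fd(126,198,120),fd(228,262,120),fd(408,152,120))
E
```

```text
scene near corners [456.9 251.1] [463.7 233.3] far [562.1 283.2] [566.3 266.4]
side near [451.3 241.6] [458.  232.2] far [556.2 275. ] [563.3 262.6]
disk S [468.1 247.8] D [467.1 242.6]
box top S [423.7 160. ] [375.4 257.3] [575.4 242.8] D [369.6 241.5] [413.3 155.1] [561.7 220.5]
```

The tray lies flush against the intake with four flat modules. The lever's hinge is at about (465,243) and it points at about 17°. I go to its far side.

```bash
python3 -m pendant '[[[0.39,-1,-0.1,0],[0.39,-1,0,0],[0.39,-1,0,0],[0.39,-1,0,0],[0.39,-1,0,0],[0.39,-1,0,0],[0.39,-1,0,0],[0.39,-1,0,0],[0.39,-1,0,0],[0.39,-1,0,0]]]' -1;python3 -m pendant '[[[0.39,-1,-0.1,0],[0.39,-1,0,0],[0.39,-1,0,0],[0.39,-1,0,0],[0.39,-1,0,0],[0.39,-1,0,0],[0,0,0,1],[0,0,0,0.3],[0,0,0,0],[0,0,0,0]]]'; python3 - <<'E'
from h import *
T=tool(); g=np.array([536,303,142]); print(T[:3,:3].T@(g-T[:3,3])); save('wrist','w33');save('scene','s33'); print(T[:3,2])
E
python3 z.py pics/s33_raw.png 300 60 480 200 pics/s33z.png
```

```text
time: 79.75
tool_pos: [539.5, 174.0, 240.4]
tcp_rot: [179.7, 3.5, 22.7]
ft_force: [-0.3, 1.2, -0.2]
finger_gap: -0.1
time: 80.58
tool_pos: [532.1, 314.0, 233.5]
tcp_rot: [179.3, 3.9, 17.0]
ft_force: [-0.4, -0.7, -0.5]
finger_gap: -0.3
[ 6.62009707 10.59455996 91.4280556 ]
[-0.06081849 -0.03090642 -0.99767024]
```

View pics/w33.png

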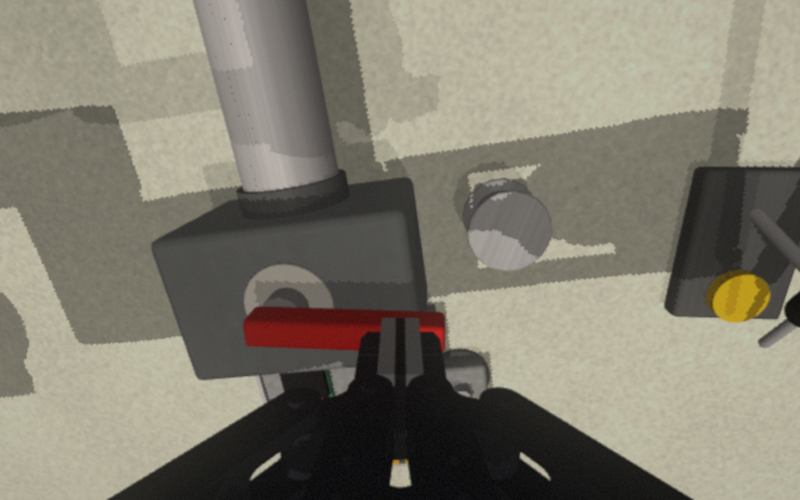

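View pics/s33z.png

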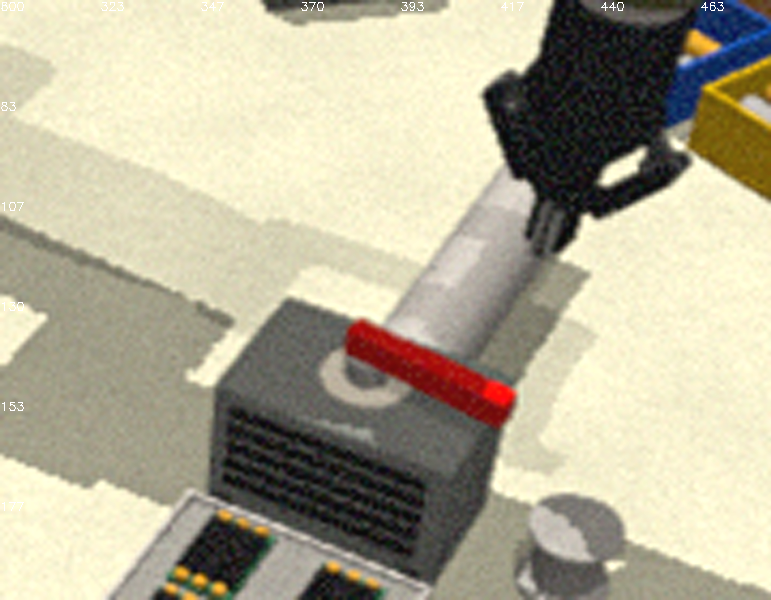

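```bash
python3 - <<'E'
from tr import *
T=tool(); KW=cam('wrist',T)
for p in [(250,309),(445,314),(246,345)]: print(w(KW,p,159))
print(w(KW,(285,300),140))
E
```

```text
[454.94315599 258.60215095]
[560.23317557 291.40677723]
[456.85344821 234.30172409]
[469.17943451 259.52047175]
```

```bash
python3 -m pendant '[[[0.3,0,0.9,0],[0,0,0.9,0],[0,0,0.8,0],[0,0,0.6,0],[0,0,0.5,0],[0,0,0.3,0],[0,0,0.1,0],[0,0,0,0],[0,0,0,0],[0,0,0,0]]]'; python3 - <<'E'
from h import *
T=tool(); save('wrist','w34');save('scene','s34'); print(T[:3,2])
E
python3 z.py pics/s34_raw.png 340 60 480 180 pics/s34z.png
```

```text
time: 81.52
tool_pos: [536.5, 309.5, 151.9]
tcp_rot: [179.4, 3.5, 17.0]
ft_force: [-0.1, 0.8, 0.2]
finger_gap: -0.1
[-0.05458442 -0.02811571 -0.99811324]
```

View pics/s34z.png

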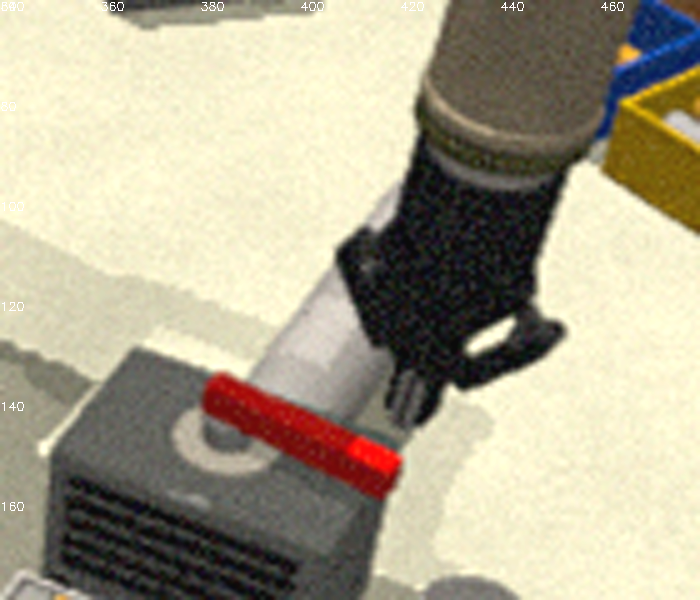

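View pics/w34.png

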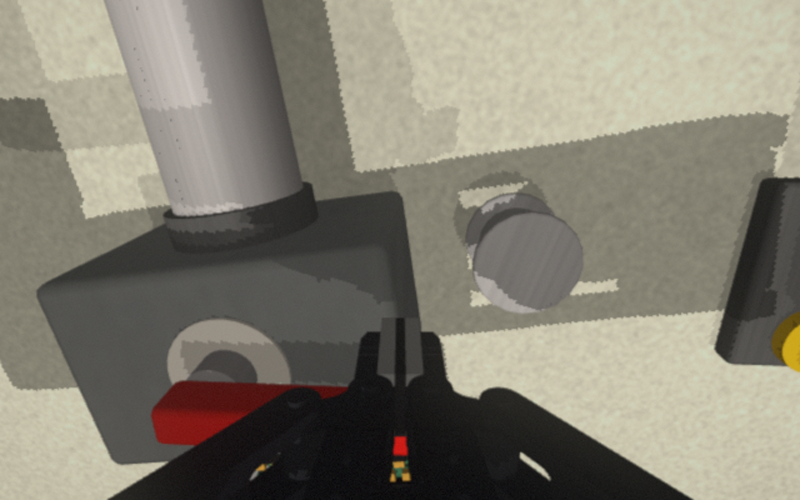

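```bash
python3 -m pendant '[[[0,0,0.35,0],[0,0.4,0,0],[0,0.4,0,0],[0.05,0.3,0,0.5],[0.08,0.32,0,0.9],[0.08,0.32,0,0.9],[0.08,0.32,0,0.9],[0.08,0.32,0,0.9],[0,0,0,0],[0,0,0,0]]]'; python3 - <<'E'
from h import *
T=tool(); h=np.array([466,246]); x=T[:2,0]/np.linalg.norm(T[:2,0]); y=np.array([-x[1],x[0]]); q=T[:2,3]-h; print(q@x,q@y,T[:3,2]); save('scene','s35');save('side','d35')
E
python3 z.py pics/s35_raw.png 340 60 480 180 pics/s35z.png; python3 z.py pics/d35_raw.png 230 80 350 190 pics/d35z.png
```

```text
time: 82.45
tool_pos: [555.2, 259.4, 146.0]
tcp_rot: [178.4, 3.0, -2.5]
ft_force: [-1.0, 0.7, -0.1]
finger_gap: -0.1
88.5206427656428 17.253549617621342 [-0.05422511 -0.0254437  -0.99820452]
```

View pics/s35z.png

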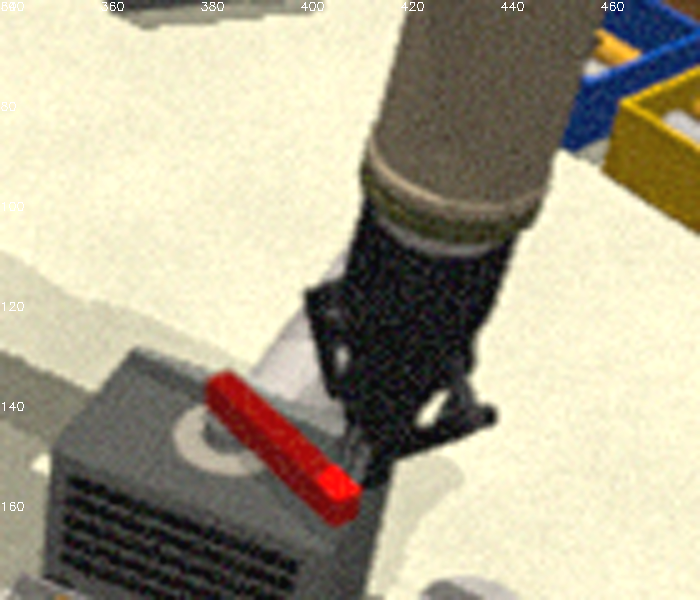

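View pics/d35z.png

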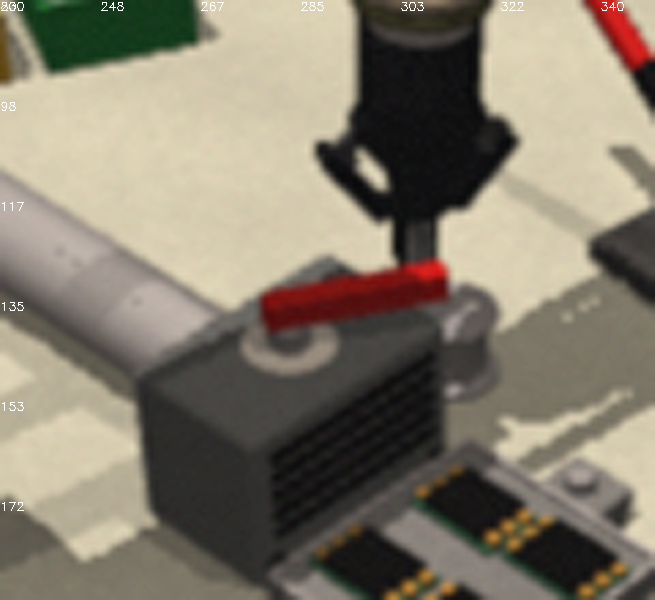

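```bash
python3 -m pendant '[[[0,0.34,0,1],[0,0.34,0,1],[0,0.34,0,1],[0,0.34,0,1],[0,0.34,0,1],[0,0.34,0,1],[0.03,0.34,0,1],[0.03,0.34,0,1],[0,0,0,0],[0,0,0,0]]]'; python3 - <<'E'
from h import *
T=tool(); h=np.array([466,246]); x=T[:2,0]/np.linalg.norm(T[:2,0]); y=np.array([-x[1],x[0]]); q=T[:2,3]-h; print(q@x,q@y,T[:3,2]); save('scene','s36')
E
python3 z.py pics/s36_raw.png 340 60 480 180 pics/s36z.png
```

```text
time: 83.38
tool_pos: [542.1, 210.4, 149.8]
tcp_rot: [177.4, 1.1, -39.4]
ft_force: [-0.3, -0.3, -0.5]
finger_gap: 0.1
81.41013395811329 20.805183546465866 [-0.04312208 -0.02241114 -0.99881842]
```

View pics/s36z.png

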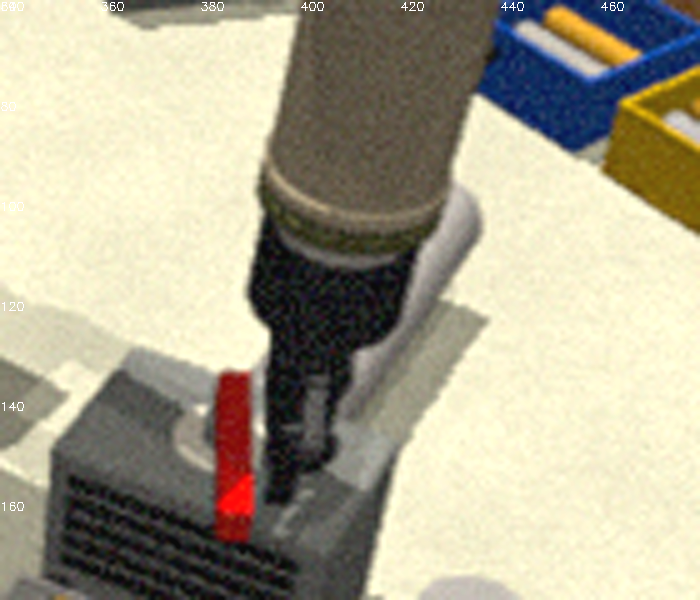

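```bash
python3 -m pendant '[[[0.05,0.34,0.08,1],[0.05,0.34,0.08,1],[0.05,0.34,0.05,1],[0.05,0.34,0.05,1],[0.05,0.34,0,1],[0.05,0.34,0,1],[0.05,0.3,0,0.6],[0,0.2,0,0],[0,0.2,0,0],[0,0.2,0,0]]]'; python3 - <<'E'
from h import *
T=tool(); h=np.array([466,246]); x=T[:2,0]/np.linalg.norm(T[:2,0]); y=np.array([-x[1],x[0]]); q=T[:2,3]-h; print(q@x,q@y,T[:3,2]); save('scene','s37');save('side','d37')
E
python3 z.py pics/s37_raw.png 340 60 480 180 pics/s37z.png; python3 z.py pics/d37_raw.png 230 80 350 190 pics/d37z.png
```

```text
time: 84.27
tool_pos: [518.7, 183.5, 150.6]
tcp_rot: [-179.7, -0.3, -69.1]
ft_force: [22.5, 6.4, -17.9]
finger_gap: 0.1
77.20868398754489 26.92850181356916 [ 0.00716294 -0.00343541 -0.99996844]
```

View pics/s37z.png

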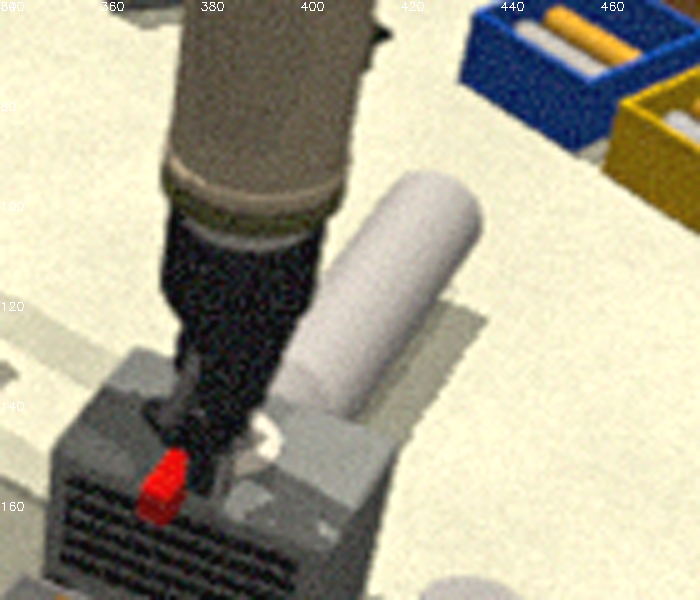

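View pics/d37z.png

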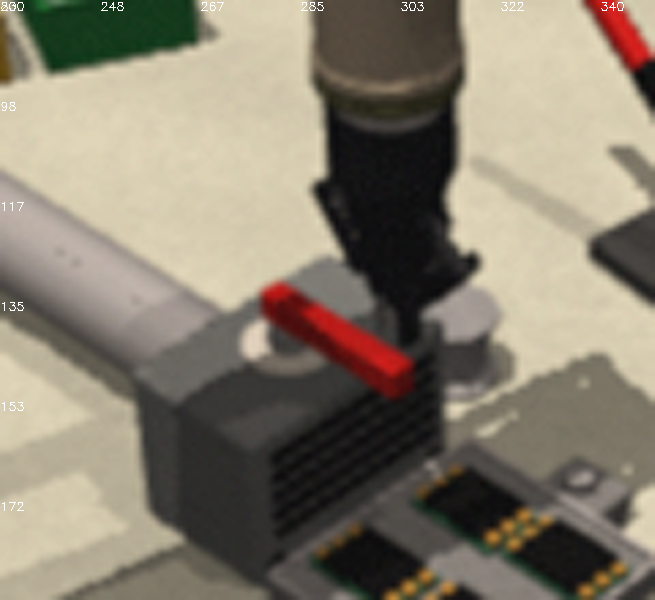

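23 N with no motion means the lever is at its stop. I back off straight, rise and check.

```bash
python3 -m pendant '[[[0,-0.3,0,0],[0,-0.6,0,0],[0,-0.6,0,0],[0,-0.3,-0.5,0],[0,0,-1,0],[0,0,-1,0],[0,0,-1,0],[0,0,-1,0],[0,0,-1,0],[0,0,0,0]]]'; python3 -m pendant '[[[0,0,-1,0],[0,0,-1,0],[0,0,-1,0],[0,0,0,0],[0,0,0,0],[0,0,0,0],[0,0,0,0],[0,0,0,0],[0,0,0,0],[0,0,0,0]]]'; python3 - <<'E'
from tr import *
save('scene','s38');save('side','d38');save('wrist','w38')
im=cv2.imread('pics/d38_raw.png')
for n,x0,y0,x1,y1 in [('side',250,110,330,170),('scene',350,110,440,180)]:
    im=cv2.imread('pics/%s38_raw.png'%('d' if n=='side' else 's')); hsv=cv2.cvtColor(im,cv2.COLOR_BGR2HSV)
    m=((hsv[...,0]<8)|(hsv[...,0]>172))&(hsv[...,1]>150)&(hsv[...,2]>60); M=np.zeros_like(m);M[y0:y1,x0:x1]=m[y0:y1,x0:x1]
    ys,xs=np.where(M); K=cam(n); P=np.array([ray(K,(a,b),150)[:2] for a,b in zip(xs,ys)],np.float32)
    c,s,a=cv2.minAreaRect(P); print(n,len(xs),c,s,a); d=P-P.mean(0); u=np.linalg.svd(d,full_matrices=False)[2][0]; print(np.degrees(np.arctan2(u[1],u[0])))
    im=cv2.imread('pics/%s0_raw.png'%n); hsv=cv2.cvtColor(im,cv2.COLOR_BGR2HSV)
    m=((hsv[...,0]<8)|(hsv[...,0]>172))&(hsv[...,1]>150)&(hsv[...,2]>60); M=np.zeros_like(m);M[y0:y1,x0:x1]=m[y0:y1,x0:x1]
    ys,xs=np.where(M); P=np.array([ray(K,(a,b),150)[:2] for a,b in zip(xs,ys)],np.float32); d=P-P.mean(0); u=np.linalg.svd(d,full_matrices=False)[2][0]; print('init',len(xs),np.degrees(np.arctan2(u[1],u[0])))
E
python3 z.py pics/s38_raw.png 140 100 450 330 pics/s38z.png; python3 z.py pics/d38_raw.png 230 90 420 340 pics/d38z.png
```

```text
time: 85.2
tool_pos: [553.4, 201.9, 262.8]
tcp_rot: [-180.0, -0.3, -67.1]
ft_force: [0.2, -0.1, 0.0]
finger_gap: 0.1
time: 86.03
tool_pos: [552.4, 204.1, 318.4]
tcp_rot: [179.6, -0.2, -66.1]
ft_force: [-0.6, -0.3, 0.4]
finger_gap: 0.1
side 81 (485.6248779296875, 213.16433715820312) (18.233478546142578, 113.05341339111328) 25.961702346801758
-63.259377
init 131 -162.78987
scene 242 (486.41790771484375, 208.2857666015625) (23.254751205444336, 136.14556884765625) 25.499893188476562
-63.457542
init 378 14.658912
```

View pics/s38z.png

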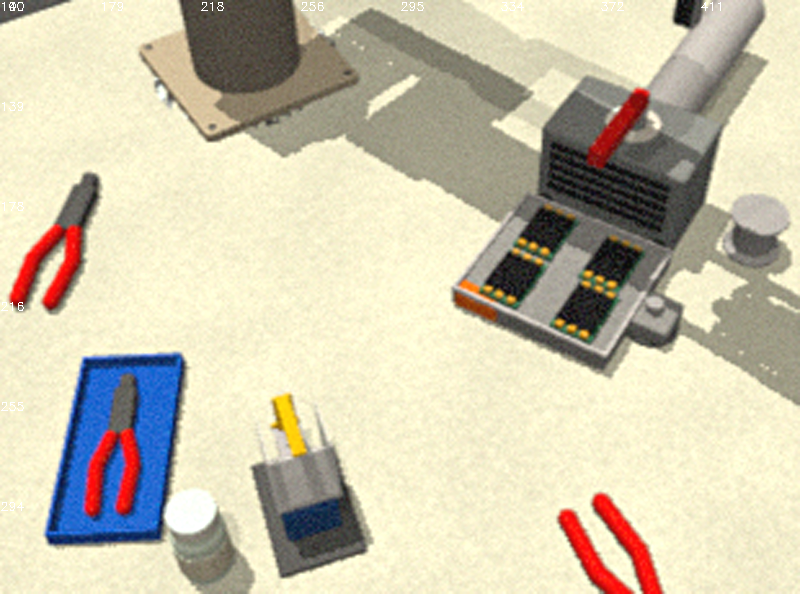

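View pics/d38z.png

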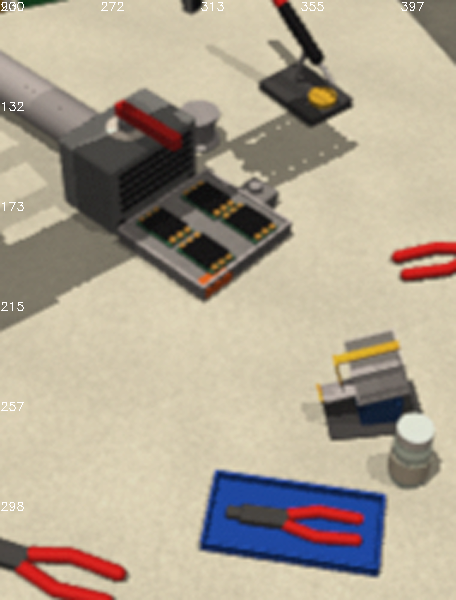

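```bash
python3 - <<'E'
from h import *
hand_in(); print(sense()['time'])
E
```

```text
the job is handed in; nothing more can be done
the job is handed in; nothing more can be done
```

I completed every step and handed the job in. The last reading before that was 86 s of the allowed 208 s; `hand_in()` reports no verdict.

**What I did:**
- **Pliers:** The smallest pair, which lay behind the tray, now lies in the blue rest.
- **Modules:** There were four, one on the bench and three in the chute. Each chute module came out through the slot at its foot. All four are on the tray in a 2 x 2 layout.
- **Tray:** I swung it clockwise by its orange side until 22 N moved it no further.
- **Damper:** I turned the lever clockwise until 23 N moved it no further, then raised the gripper clear.

**What the last pictures showed:**
- The pliers are inside the rest, and the four modules look flat and separate. One sits very close to the lip on the orange side.
- The tray is flush with the intake, the chute is empty, and the reel and jar are where they started.
- The lever lies at about -63.4°, against about -63.7° for a line square to the intake's front face.

**What did not fully agree:**
- **Turn angles:** From the pictures, the tray turned about 0.89 rad and the lever about 1.4 rad. These only reach the required positions (above 0.94 and 1.45 rad) if both began near the upper end of their stated start ranges. The firm stops and the alignment with the intake suggest they did.
- **Camera positions:** The views differed by up to about 15 mm for the lever, so I relied on contact force there.
- **Tool tilt:** The tool drifted up to about 8° off vertical during the run. I found no harm from it.

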